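# Set out the vessels for a carbon determination

## Task

Set out the vessels for the next carbon determination on the glass plate, each in the holder made for it: the combustion boat lying in the long trough, the crucible in the ring stand, the weighing bottle in the wide round nest and the sample vial in the narrow round nest. The boat is still locked in its carrying cradle: lift its hinged hold-down bar up and out of the way, then slide the boat out from beneath it, clear of the keeper lip at its other end. Keep every piece upright and leave all four seated fully home, let go of.

Things in the scene. Friction and masses are not known exactly. Their poses are not given: they have to be found in the camera images.
- boat: Combustion boat, pale unglazed ceramic, a small trough 82 long (x) x 21 wide (y) x 12 mm high, 20 g; grip it across its width at mid-length. Origin: centre of its underside, z up. At the start it lies in the carrying cradle, centred along the cradle's x, its origin 8 mm above the cradle's. It goes lengthwise, either way round, into the trough.
- crucible: Crucible, white porcelain cup, open at the top, 32 mm high; outside diameter 27 mm at 4 mm above its underside, 38 mm at 18 mm, 43 mm at the rim; 30 g. Origin: centre of its underside, z up. Grip it across the outside just under the rim (its top 13 mm stand free above the ring stand). Starts on the table, z = 0.
- weighing_bottle: Weighing bottle, a squat straight-sided glass bottle with a ground lid that does not come off: 37 mm diameter, 39 mm to the top of the lid's rim, a knob of 12 mm diameter on top to 48 mm; 35 g. Origin: centre of its underside, z up. Grip it across the body. Stands on the table, z = 0.
- vial: Sample vial, slim, with a dark screw cap: body 21 mm diameter up to 39 mm, cap 19 mm diameter up to 50 mm; 25 g. Origin: centre of its underside, z up. Grip it across the upper body. Stands on the table, z = 0.
- boat_trough: Holder of the boat: fixed fired-clay block 112 long (x) x 48 wide (y) mm with a hollow 96 x 31 mm, its floor 8 mm above the underside, walls 6 mm above that floor; both long walls are cut away over the middle 44 mm for the fingers. Origin: centre of the underside, on the glass plate (z = 0.004). A seated boat's origin is 8 mm above this one.
- ring_stand: Holder of the crucible: fixed steel ring on three short legs over a dark round foot of 68 mm diameter. Ring 16 to 26 mm above the underside, 51 mm outside; its conical bore, 31 mm below and 36 mm at 22 mm height, opens as a funnel to 44 mm on top. Origin: centre of the underside, on the glass plate (z = 0.004). The crucible hangs in it by its cone, its origin about 7 mm above this one.
- bottle_nest: Holder of the weighing bottle: fixed aluminium socket on a foot of 80 mm diameter, 16 mm high, with a round recess of 47 mm diameter whose mouth opens to 54 mm; the recess floor is 6 mm above the underside. Origin: centre of the underside, on the glass plate (z = 0.004).
- vial_nest: Holder of the vial: fixed aluminium socket on a foot of 64 mm diameter, 26 mm high, with a round recess of 31 mm diameter whose mouth opens to 38 mm; the recess floor is 6 mm above the underside. Origin: centre of the underside, on the glass plate (z = 0.004).
- cradle: Carrying cradle, fixed: aluminium plate 124 (x) x 86 (y) x 8 mm, the boat on its middle along x. Origin: centre of its underside; +x roughly away from the robot. A fixed lip (x = 28 to 49, z = 21.5 to 25.5 mm, cheeks at y = +-12.5) overhangs the boat's +x end: slide the boat 15 to 25 mm to -x, then lift. The shut bar and its tongue hold the -x end. Nothing stands beside the boat's middle.
- bar (a joint): Dark steel hold-down bar: 0 shut, 2.3 rad laid right back to the cradle's +y side (1.2 counts as lifted). In the cradle's frame its hinge axis runs along x at y = 30, z = 22 mm; its black 16 mm ball knob, centre x = -36, y = -34, z = 36 mm when shut, swings up and over to +y, radius 65.5 mm. Stays where left; about 1 N at the knob. Pinch the ball along x so it can turn in the fingers.

How it is judged:
By the outcome, as a careful person would: the job done as asked, in the order asked, and still so for the second after the job is handed in, with the robot touching nothing.
It also fails if it takes over 147 s, if anything falls off the work surface, if the arm or the gripper's body presses on something with over 40 N, if the wrist force passes 120 N, or if a joint passes its speed limit or range.

## Robot

A 7-joint arm with a two-finger parallel gripper is mounted at the origin on a cart in front of the work surface, level with it; the furniture and walls round the work are solid. World frame = base frame: x ahead of the robot, y to its left, z up, the work surface at z = 0. Lengths are in mm, angles in rad, forces in N, time in s.
With the tool pointing down it reaches from about 375 to 925 mm from the base axis. Payload 3.1 kg.
Tool frame: the origin (TCP) lies at the very end of the fingers, on their centre line; the grasp point (between the pads) lies 19 mm behind it; z points along the fingers, y is the line along which they close (so a half turn about z gives the same grasp; the last joint's range is limited). The gripper opens to 85 mm and grips with 20 to 120 N. Pads are 22 mm wide; open, the fingers measure 114 mm over their backs; the gripper's body (76 mm by 85 mm) begins 54 mm behind the grasp point. The pads swing forward as they close: fully open they stand 13 mm farther back than shut.
Start: joints at [1.198, 0.383, 0.044, 1.598, -0.018, 1.161, -0.05], TCP at [176.4, -625.608, 231.269] pointing down, gripper open.
Joint ranges: [-2.61, 2.61], [-0.41, 2.15], [-1.48, 1.57], [0, 2.5], [-1.57, 4.71], [0.05, 1.97], [-2.85, 2.85]. Speed limits (rad/s): [2.79, 2.79, 3.14, 3.14, 3.14, 3.14, 3.14].

## Interface

Orientations are given as a unit quaternion [x, y, z, w].
In Python, from cell import read_state, grab_frame, camera_info, job_done gives the robot as it stands.
- The arm moves only by the tool jog_arm, never from a script. Its argument "plan" is a list of rows, each an object of numbers: "dx", "dy", "dz": the shift along the world's x, y, z in m; "rx", "ry", "rz": the turn, a rotation vector about the world's x, y, z in rad; "claw": the finger opening in m, from 0 to 0.0854. In form: [{"dx": .., "dy": .., "dz": .., "rx": .., "ry": .., "rz": .., "claw": ..}, ...]. A call has 1 to 5 rows; each row is the pose to reach, as a shift and turn from the pose commanded when the call began; what a row does not reach only later rows make up. A row lasts 1/8 s, in which the tool goes at most 62.5 mm and 10.7 degrees, less where a joint would pass 70% of its speed; a pose out of reach is approached as far as the arm can. A call with a gripper value outside its range is refused whole. The fingers move at their own pace and stop on an object; "newtons" is the grip in N (left out, the last holds). Time passes only in rows, so rows that repeat a pose let the fingers close. It gives the time, the measured TCP pose, the force, the opening and the grip force at its end, in the units of the state.
- read_state(): the state, without advancing time (a new reading comes with each control period).
- grab_frame(name): name is "scene" or "top" or "wrist"; returns the picture (420x560x3 uint8, red, green, blue); there is no depth.
- camera_info(name): a dict with "intrinsics" (3x3 intrinsics, pixels), "position" and "rotation" of the camera in the world. Camera axes: x right, y down, z forward; pixel columns grow to the right and rows downward; lengths in mm; the calibration is good to about 2 mm. A picture is of the moment at which its call begins: read the wrist's pose just before it. camera_info takes no time and is no camera call; for the wrist camera it gives the pose at the moment of the call.
- job_done(): hands the job in; it is judged then, once.
The state is a dict: "clock": time; "joint_positions": joint angles; "qd": joint speeds; "effort": joint torques, N m; "tcp_pos": TCP position; "orientation": TCP orientation; "contact_force": force on the tool from outside, world axes, zero at the start; "moment": the same for the moment, N m; "grip_width": finger opening in mm; "grip_force": force on a finger pad.
Only numpy, scipy, OpenCV 4.12 (cv2) and the standard library are available. Lean on these libraries where they do the work, as an engineer would, in place of code of your own. Each camera call takes 0.05 s, during which the arm holds its last target. There are 200 camera calls.

## Working session

There is one attempt and no reset: what is moved stays moved. The work goes in short steps, Python scripts to look and compute and a tool call to move; the robot and the scene stay as the last step left them, time stands still between calls to the robot, and variables do not carry over. Pictures are saved under pics/ and viewed, at most 14 in all, crops included, and the job is handed in when it is done.

Besides the shell and the picture viewer there is one more tool, called after ">>>" as name([rows], argument=value, ...), one row to a line, values as JSON. jog_arm: Moves the arm, as the interface text tells. Its arguments: {"type":"object","properties":{"plan":{"type":"array"},"newtons":{"type":"number"}},"required":["plan"]}

```bash
ls; mkdir -p pics; cat > h.py <<'E'
import numpy as np,cv2
from cell import *
def save(n,f,crop=None,s=1):
    im=grab_frame(n)[:,:,::-1]
    if crop: x0,y0,x1,y1=crop; im=im[y0:y1,x0:x1]
    cv2.imwrite('pics/'+f,cv2.resize(np.ascontiguousarray(im),None,fx=s,fy=s,interpolation=cv2.INTER_CUBIC))
def ray(n,uv,z,ci=None):
    ci=ci or camera_info(n);K=np.array(ci['intrinsics']);R=np.array(ci['rotation']);p=np.array(ci['position'])
    d=R@np.linalg.inv(K)@np.array([uv[0],uv[1],1.]);return (p+d*(z-p[2])/d[2]).round(1)
def proj(n,P,ci=None):
    ci=ci or camera_info(n);K=np.array(ci['intrinsics']);R=np.array(ci['rotation']);p=np.array(ci['position'])
    c=K@(R.T@(np.array(P,float)-p));return (c[:2]/c[2]).round(1)
E
python3 - <<'E'
from h import *
save('top','top0.png',None,1.42);save('scene','sc0.png',None,1.42)
for n in('top','scene','wrist'):print(n,camera_info(n))
print(read_state())
E
```

```text
pics
top {'intrinsics': array([[406.54699206,   0.        , 286.52591664],
       [  0.        , 406.54699206, 209.57002106],
       [  0.        ,   0.        ,   1.        ]]), 'position': array([ 348.10785669,  -56.68158807, 1345.05296646]), 'rotation': array([-0.69916626,  0.71031392, -0.05583734,  0.05918508])}
scene {'intrinsics': array([[384.31133813,   0.        , 281.52437566],
       [  0.        , 384.31133813, 205.32150954],
       [  0.        ,   0.        ,   1.        ]]), 'position': array([106.78588463, 600.45755461, 706.69555243]), 'rotation': array([-0.25490888,  0.86922976, -0.40434438,  0.1263594 ])}
wrist {'intrinsics': array([[296.49223978,   0.        , 276.1938354 ],
       [  0.        , 296.49223978, 210.44404098],
       [  0.        ,   0.        ,   1.        ]]), 'position': array([ 249.76960375, -603.8095067 ,  371.75358041]), 'rotation': array([ 0.78816725, -0.59625054, -0.09331642,  0.1207051 ])}
{'clock': 0.1, 'joint_positions': array([ 1.19816855,  0.38376588,  0.04383886,  1.59940907, -0.01786073,
        1.16123211, -0.0498732 ]), 'qd': array([ 0.00043806, -0.00137612, -0.00120463, -0.00342184,  0.00104032,
        0.00042752, -0.00052127]), 'effort': array([ 2.93658733e-03, -4.34723890e+01,  1.02934923e+00, -2.50453037e+01,
        1.08617329e-02,  5.44457042e-03, -2.52809792e-05]), 'tcp_pos': array([ 176.1504983 , -624.78271471,  230.0083296 ]), 'orientation': array([ 9.90564584e-01,  1.37041375e-01, -2.46808950e-04, -1.18575849e-03]), 'contact_force': array([0.00303559, 0.21741247, 0.84704601]), 'moment': array([-0.02778527, -0.03383874, -0.00117939]), 'grip_force': 0.0, 'grip_width': 85.42518600488258}
```

```bash
sed -i "s/R=np.array(ci\['rotation'\])/R=Rot.from_quat(ci['rotation']).as_matrix()/; s/^from cell/from scipy.spatial.transform import Rotation as Rot\nfrom cell/" h.py; python3 -c "
from h import *
print(Rot.from_quat(camera_info('top')['rotation']).as_matrix().round(2))"
```

```text
[[-0.02 -0.99  0.16]
 [-1.    0.02  0.  ]
 [-0.01 -0.16 -0.99]]
```

View pics/top0.png

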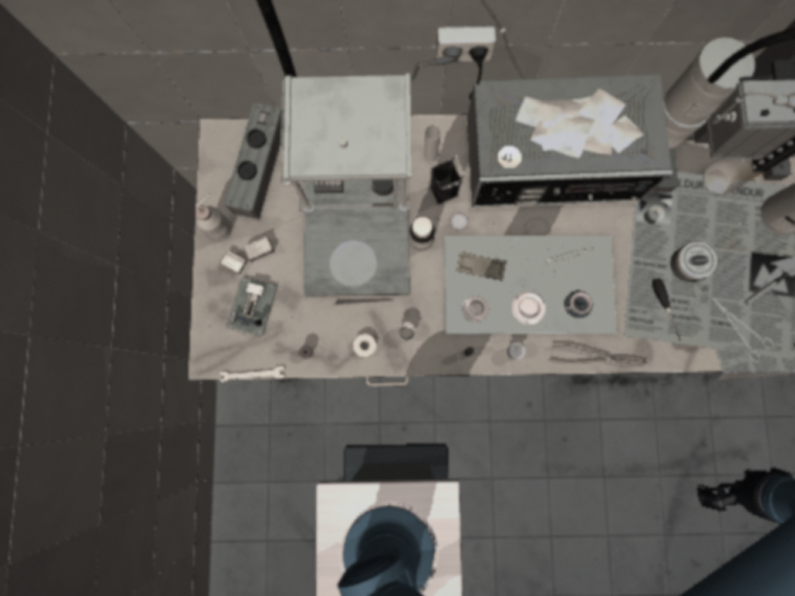

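View pics/sc0.png

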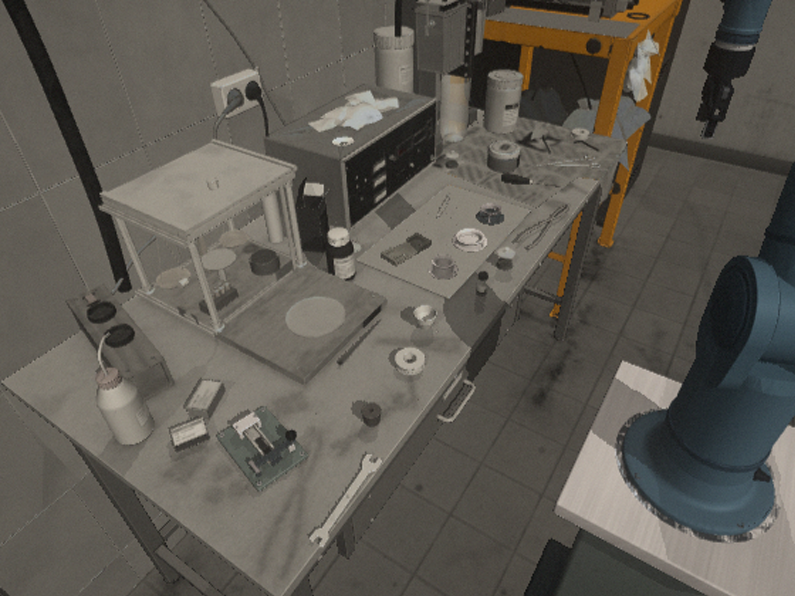

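```bash
python3 - <<'E'
from h import *
save('top','t1.png',(300,155,450,267),5.3)
save('scene','s1.png',(240,125,390,237),5.3)
im=grab_frame('top')[:,:,::-1]
a=cv2.resize(np.ascontiguousarray(im[185:255,150:250]),None,fx=7.5,fy=7.5,interpolation=cv2.INTER_CUBIC);cv2.imwrite('pics/t2.png',a)
for n,p,z in(('cradle',(253,304),8),('boat_tr',(481,266),18),('vn',(475,309),30),('bn',(528,308),20),('rs',(579,303),30),('bottle',(516,350),48),('vial',(468,352),50),('cruc',(409,325),32),('knob',(261,322),36)):print(n,ray('top',np.array(p)/1.42,z))
E
```

```text
cradle [558.5 309.2   8. ]
boat_tr [ 638.5 -227.3   18. ]
vn [ 535.1 -208.3   30. ]
bn [ 536.8 -332.2   20. ]
rs [ 545.1 -447.9   30. ]
bottle [ 438.3 -294.9   48. ]
vial [ 435.3 -187.    50. ]
cruc [500.3 -56.   32. ]
knob [512.1 282.1  36. ]
```

View pics/t1.png

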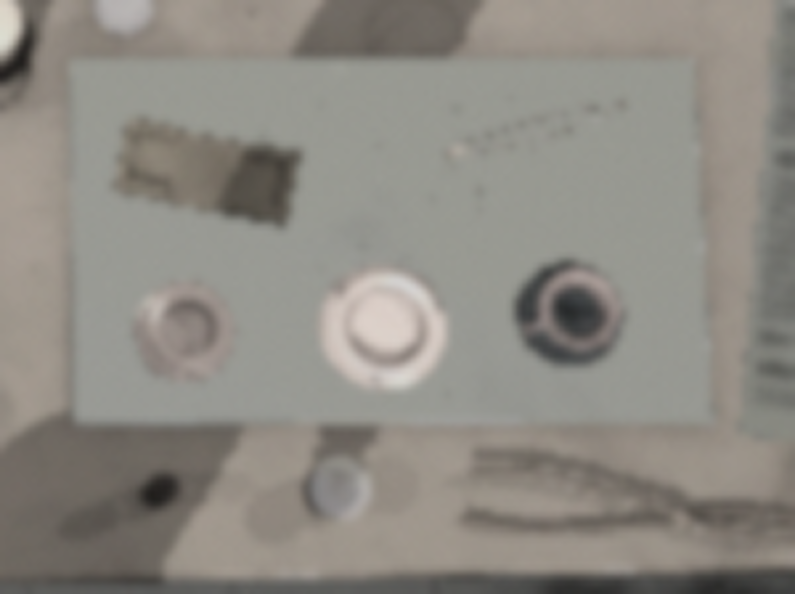

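View pics/t2.png

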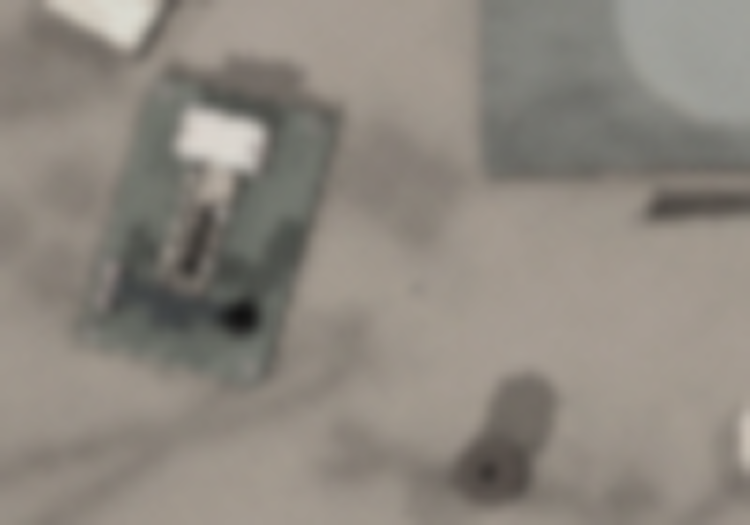

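View pics/s1.png

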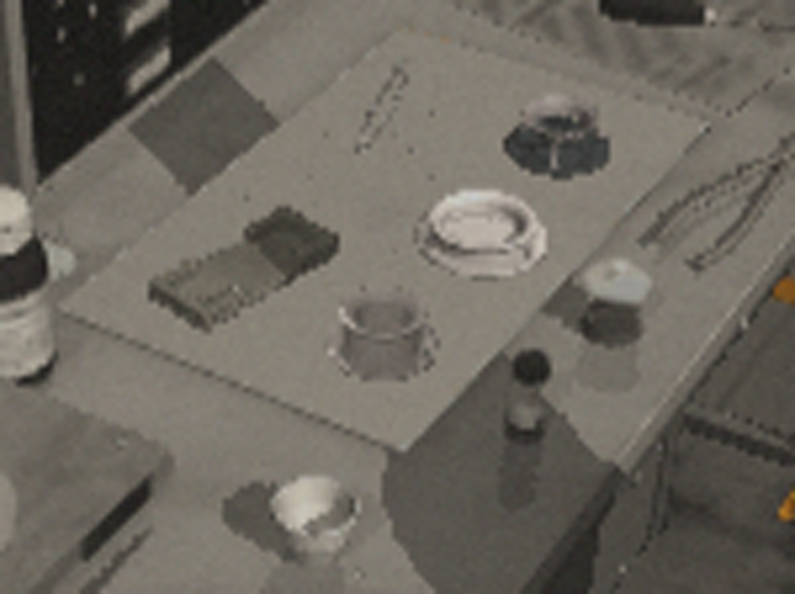

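```bash
python3 - <<'E'
from h import *
def c(p,o,s):return (np.array(p)+.5)/s-.5+np.array(o)
T=lambda p,z:ray('top',c(p,(300,155),5.3),z)[:2]
S=lambda p,z:ray('scene',c(p,(240,125),5.3),z)[:2]
C=lambda p,z:ray('top',c(p,(150,185),7.5),z)[:2]
print('bottle',T((337,488),42),S((616,280),42))
print('vial',T((159,490),50),S((532,362),50))
print('cruc',ray('top',np.array((409,325))/1.42,28),S((316,508),32))
print('rs',T((570,312),8),T((577,309),30),S((562,115),30))
print('bn',T((384,328),8),S((482,222),20))
print('vn',T((184,331),8),T((188,325),30),S((382,315),30))
q=[T(p,18) for p in((126,118),(300,150),(288,225),(115,190))];print('tr',q,np.mean(q,0))
q=[C(p,8) for p in((165,65),(342,105),(262,385),(78,340))];print('cr',q,np.mean(q,0))
print('ball',C((240,317),36))
E
```

```text
bottle [ 438.1 -295.3] [ 433.  -285.1]
vial [ 438.  -187.2] [ 435.4 -184.4]
cruc [500.7 -56.   28. ] [482.2 -44.5]
rs [ 548.2 -452.4] [ 546.7 -450.3] [ 542.5 -446.4]
bn [ 540.  -335.5] [ 536.1 -326.4]
vn [ 540.1 -210.3] [ 540.6 -210.4] [ 534.5 -202.4]
tr [array([ 675.2, -177.2]), array([ 652.7, -286.2]), array([ 604.7, -276.6]), array([ 628.9, -168.9])] [ 640.375 -227.225]
cr [array([629.8, 333.4]), array([610.2, 253.6]), array([485.2, 286.3]), array([506.4, 368.1])] [557.9  310.35]
ball [512.  289.4]
```

>>> jog_arm([
  {"dx":0.055,"dy":0.085,"rz":0.1},
  {"dx":0.137,"dy":0.2125,"rz":0.25},
  {"dx":0.137,"dy":0.2125,"rz":0.25},
  {"dx":0.137,"dy":0.2125,"rz":0.25},
  {"dx":0.137,"dy":0.2125,"rz":0.25},
])

```text
invalid input
```

>>> jog_arm([
  {"dx":0.137,"dy":0.2125,"rz":0.25},
  {"dx":0.137,"dy":0.2125,"rz":0.25},
  {"dx":0.137,"dy":0.2125,"rz":0.25},
  {"dx":0.137,"dy":0.2125,"rz":0.25},
  {"dx":0.137,"dy":0.2125,"rz":0.25},
])

```text
invalid input
```

>>> jog_arm([
  {"dx":0.055,"dy":0.085,"dz":0,"rx":0,"ry":0,"rz":0.1,"claw":0.085},
  {"dx":0.137,"dy":0.212,"dz":0,"rx":0,"ry":0,"rz":0.25,"claw":0.085},
  {"dx":0.137,"dy":0.212,"dz":0,"rx":0,"ry":0,"rz":0.25,"claw":0.085},
  {"dx":0.137,"dy":0.212,"dz":0,"rx":0,"ry":0,"rz":0.25,"claw":0.085},
  {"dx":0.137,"dy":0.212,"dz":0,"rx":0,"ry":0,"rz":0.25,"claw":0.085},
])

```text
clock: 0.88
tcp_pos: [317.8, -408.1, 231.3]
orientation: [0.964, 0.265, 0.001, -0.001]
contact_force: [-0.6, -0.3, -0.0]
grip_width: 85.1
grip_force: 0.0
```

>>> jog_arm([
  {"dx":0.137,"dy":0.212,"dz":0,"rx":0,"ry":0,"rz":0.25,"claw":0.085},
  {"dx":0.137,"dy":0.212,"dz":0,"rx":0,"ry":0,"rz":0.25,"claw":0.085},
  {"dx":0.137,"dy":0.212,"dz":0,"rx":0,"ry":0,"rz":0.25,"claw":0.085},
  {"dx":0.137,"dy":0.212,"dz":0,"rx":0,"ry":0,"rz":0.25,"claw":0.085},
  {"dx":0.137,"dy":0.212,"dz":0,"rx":0,"ry":0,"rz":0.25,"claw":0.085},
])

```text
clock: 1.5
tcp_pos: [453.4, -196.6, 231.8]
orientation: [0.924, 0.382, 0.001, -0.0]
contact_force: [-0.4, -0.9, -0.6]
grip_width: 85.0
grip_force: 0.0
```

>>> jog_arm([
  {"dx":0.03,"dy":0.22,"dz":0,"rx":0,"ry":0,"rz":0.265,"claw":0.085},
  {"dx":0.03,"dy":0.22,"dz":0,"rx":0,"ry":0,"rz":0.265,"claw":0.085},
  {"dx":0.03,"dy":0.22,"dz":0,"rx":0,"ry":0,"rz":0.265,"claw":0.085},
  {"dx":0.03,"dy":0.22,"dz":0,"rx":0,"ry":0,"rz":0.265,"claw":0.085},
  {"dx":0.03,"dy":0.22,"dz":0,"rx":0,"ry":0,"rz":0.265,"claw":0.085},
])

```text
clock: 2.12
tcp_pos: [480.8, 20.3, 231.6]
orientation: [0.867, 0.499, 0.0, -0.0]
contact_force: [-0.1, -0.5, -0.5]
grip_width: 85.2
grip_force: 0.0
```

>>> jog_arm([
  {"dx":0.03,"dy":0.22,"dz":0,"rx":0,"ry":0,"rz":0.265,"claw":0.085},
  {"dx":0.03,"dy":0.22,"dz":0,"rx":0,"ry":0,"rz":0.265,"claw":0.085},
  {"dx":0.03,"dy":0.22,"dz":0,"rx":0,"ry":0,"rz":0.265,"claw":0.085},
  {"dx":0.03,"dy":0.22,"dz":0,"rx":0,"ry":0,"rz":0.265,"claw":0.085},
  {"dx":0.03,"dy":0.22,"dz":0,"rx":0,"ry":0,"rz":0.265,"claw":0.085},
])

```text
clock: 2.75
tcp_pos: [511.0, 239.4, 231.0]
orientation: [0.794, 0.608, 0.0, -0.001]
contact_force: [-0.8, -1.0, -0.4]
grip_width: 85.2
grip_force: 0.0
```

```bash
python3 - <<'E'
from h import *
save('wrist','w1.png',None,1.42)
ci=camera_info('wrist')
print(read_state()['tcp_pos'],ci['position'],Rot.from_quat(ci['rotation']).as_matrix().round(3))
for P in ((514,287,36),(557.9,310.35,8),(629.8,333.4,8),(610.2,253.6,8),(485.2,286.3,8),(506.4,368.1,8)):print(P,proj('wrist',P)*1.42)
E
```

```text
[511.28109031 236.74282115 230.67366247] [530.98724383 311.71306729 372.31994317] [[ 0.965 -0.251 -0.08 ]
 [-0.264 -0.92  -0.291]
 [-0.001  0.302 -0.953]]
(514, 287, 36) [379.85  203.344]
(557.9, 310.35, 8) [424.58  157.904]
(629.8, 333.4, 8) [505.662 102.95 ]
(610.2, 253.6, 8) [500.408 208.74 ]
(485.2, 286.3, 8) [348.468 210.444]
(506.4, 368.1, 8) [343.64  101.672]
```

View pics/w1.png

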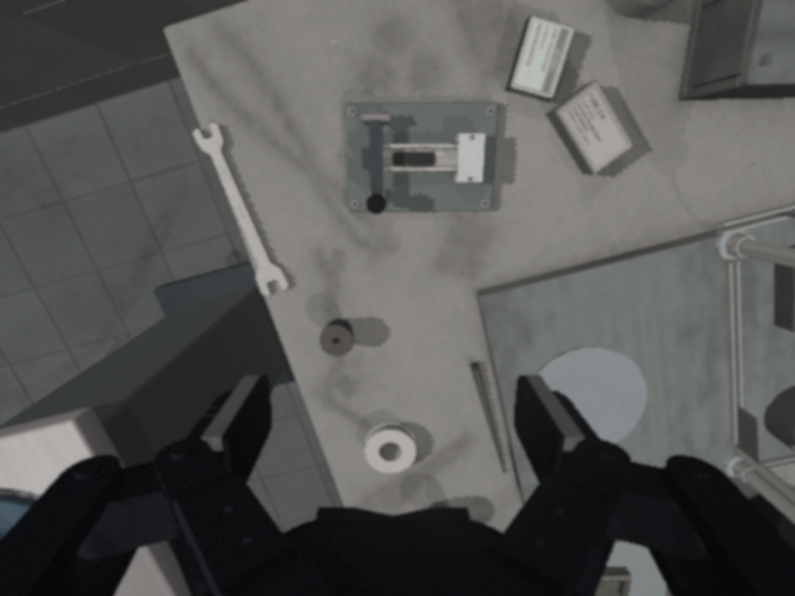

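```bash
python3 - <<'E'
from h import *
q=np.array([ray('wrist',np.array(p)/1.42,8)[:2] for p in((346,103),(497,103),(498,211),(346,211))]);m=q.mean(0)
print(q,m,'ang',np.arctan2(*(q[1]+q[2]-q[0]-q[3])[::-1]))
a=np.arctan2(*(q[1]+q[2]-q[0]-q[3])[::-1]);R=np.array([[np.cos(a),-np.sin(a)],[np.sin(a),np.cos(a)]])
print('ball pred',m+R@[-36,-34],'meas',ray('wrist',np.array((376,204))/1.42,36)[:2])
print(Rot.from_quat(read_state()['orientation']).as_matrix()[:,0], read_state()['clock'],ray('wrist',np.array((391,449))/1.42,20)[:2])
E
```

```text
[[507.9 366.7]
 [623.1 335.2]
 [607.9 252.2]
 [483.1 286.4]] [555.5   310.125] ang -0.26720372487080896
ball pred [511.80032807 286.83683405] meas [511.  287.3]
[ 0.26380301  0.96457553 -0.00142205] 2.8 [459.1  53.9]
```

>>> jog_arm([
  {"dx":0.001,"dy":0.049,"dz":-0.03,"rx":0,"ry":0,"rz":0,"claw":0.04},
  {"dx":0.001,"dy":0.049,"dz":-0.09,"rx":0,"ry":0,"rz":0,"claw":0.04},
  {"dx":0.001,"dy":0.049,"dz":-0.14,"rx":0,"ry":0,"rz":0,"claw":0.04},
  {"dx":0.001,"dy":0.049,"dz":-0.16,"rx":0,"ry":0,"rz":0,"claw":0.04},
  {"dx":0.001,"dy":0.049,"dz":-0.16,"rx":0,"ry":0,"rz":0,"claw":0.04},
])

```text
clock: 3.42
tcp_pos: [511.7, 284.4, 70.1]
orientation: [0.796, 0.606, -0.002, 0.0]
contact_force: [-0.2, 0.4, 0.5]
grip_width: 40.0
grip_force: 0.0
```

```bash
python3 - <<'E'
from h import *
print(read_state()['tcp_pos'],proj('wrist',(511.4,287,36)))
save('wrist','w2.png',None,1.42)
E
```

```text
[511.71147062 284.38699455  70.13500581] [276.1 239.1]
```

View pics/w2.png

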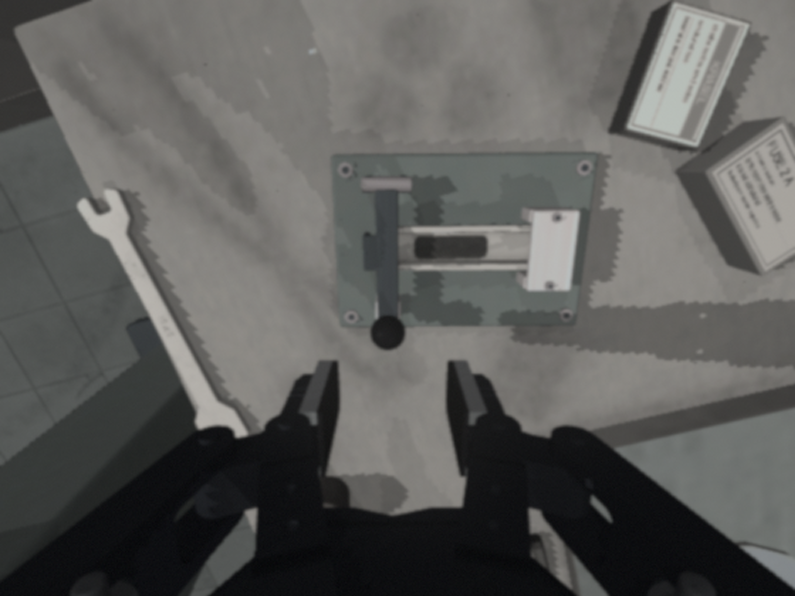

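```bash
python3 - <<'E'
from h import *
s=read_state();print(s['tcp_pos'],ray('wrist',np.array((388,332))/1.42,36))
q=np.array([ray('wrist',np.array(p)/1.42,8)[:2] for p in((332,155),(600,153),(578,324),(342,324))]);print(q,q.mean(0))
E
```

```text
[512.82181779 286.06544456  72.01261364] [511.6 292.   36. ]
[[507.  372.9]
 [626.7 340.9]
 [605.3 259.1]
 [486.4 291.9]] [556.35 316.2 ]
```

>>> jog_arm([
  {"dx":0,"dy":0.0025,"dz":-0.025,"rx":0,"ry":0,"rz":0,"claw":0.04},
  {"dx":0,"dy":0.0025,"dz":-0.045,"rx":0,"ry":0,"rz":0,"claw":0.04},
  {"dx":0,"dy":0.0025,"dz":-0.053,"rx":0,"ry":0,"rz":0,"claw":0.04},
  {"dx":0,"dy":0.0025,"dz":-0.053,"rx":0,"ry":0,"rz":0,"claw":0.04},
  {"dx":0,"dy":0.0025,"dz":-0.053,"rx":0,"ry":0,"rz":0,"claw":0.03},
])

```text
clock: 4.1
tcp_pos: [512.0, 290.4, 19.1]
orientation: [0.795, 0.607, 0.001, 0.0]
contact_force: [-0.2, -0.9, -0.4]
grip_width: 30.3
grip_force: 0.0
```

>>> jog_arm([
  {"dx":0,"dy":0,"dz":0,"rx":0,"ry":0,"rz":0,"claw":0.02},
  {"dx":0,"dy":0,"dz":0,"rx":0,"ry":0,"rz":0,"claw":0.008},
  {"dx":0,"dy":0,"dz":0,"rx":0,"ry":0,"rz":0,"claw":0.008},
  {"dx":0,"dy":0,"dz":0,"rx":0,"ry":0,"rz":0,"claw":0.008},
  {"dx":0,"dy":0,"dz":0,"rx":0,"ry":0,"rz":0,"claw":0.008},
], newtons=20)

```text
clock: 4.72
tcp_pos: [511.2, 290.4, 18.9]
orientation: [0.795, 0.607, 0.0, -0.0]
contact_force: [-2.5, 0.1, 5.9]
grip_width: 14.4
grip_force: 19.6
```

>>> jog_arm([
  {"dx":0.0011,"dy":0.004,"dz":0.0124,"rx":0,"ry":0,"rz":0,"claw":0.008},
  {"dx":0.0028,"dy":0.0101,"dz":0.0238,"rx":0,"ry":0,"rz":0,"claw":0.008},
  {"dx":0.005,"dy":0.0184,"dz":0.0337,"rx":0,"ry":0,"rz":0,"claw":0.008},
  {"dx":0.0078,"dy":0.0284,"dz":0.0416,"rx":0,"ry":0,"rz":0,"claw":0.008},
  {"dx":0.0109,"dy":0.0397,"dz":0.0474,"rx":0,"ry":0,"rz":0,"claw":0.008},
])

```text
clock: 5.35
tcp_pos: [521.7, 329.9, 66.1]
orientation: [0.795, 0.607, -0.001, 0.0]
contact_force: [-3.5, -0.3, -1.7]
grip_width: 14.1
grip_force: 19.6
```

>>> jog_arm([
  {"dx":0.0034,"dy":0.0122,"dz":0.0033,"rx":0,"ry":0,"rz":0,"claw":0.008},
  {"dx":0.0068,"dy":0.0248,"dz":0.004,"rx":0,"ry":0,"rz":0,"claw":0.008},
  {"dx":0.0102,"dy":0.0372,"dz":0.0022,"rx":0,"ry":0,"rz":0,"claw":0.008},
  {"dx":0.0134,"dy":0.0491,"dz":-0.0023,"rx":0,"ry":0,"rz":0,"claw":0.008},
  {"dx":0.0164,"dy":0.0599,"dz":-0.009,"rx":0,"ry":0,"rz":0,"claw":0.008},
])

```text
clock: 5.98
tcp_pos: [538.6, 393.0, 57.4]
orientation: [0.794, 0.608, 0.002, -0.001]
contact_force: [-5.3, 0.6, 3.3]
grip_width: 13.9
grip_force: 20.9
```

>>> jog_arm([
  {"dx":0,"dy":0,"dz":0,"rx":0,"ry":0,"rz":0,"claw":0.035},
  {"dx":0,"dy":0,"dz":0,"rx":0,"ry":0,"rz":0,"claw":0.035},
  {"dx":0,"dy":0,"dz":0.03,"rx":0,"ry":0,"rz":0,"claw":0.035},
  {"dx":0,"dy":0,"dz":0.07,"rx":0,"ry":0,"rz":0,"claw":0.035},
  {"dx":0,"dy":0,"dz":0.093,"rx":0,"ry":0,"rz":0,"claw":0.035},
])

```text
clock: 6.6
tcp_pos: [541.0, 389.0, 152.2]
orientation: [0.795, 0.606, 0.002, 0.001]
contact_force: [0.1, 0.1, 0.1]
grip_width: 34.9
grip_force: 0.0
```

>>> jog_arm([
  {"dx":0.017,"dy":-0.0765,"dz":0,"rx":0,"ry":0,"rz":0.18,"claw":0.05},
  {"dx":0.017,"dy":-0.0765,"dz":0,"rx":0,"ry":0,"rz":0.36,"claw":0.05},
  {"dx":0.017,"dy":-0.0765,"dz":0,"rx":0,"ry":0,"rz":0.53,"claw":0.05},
  {"dx":0.017,"dy":-0.0765,"dz":0,"rx":0,"ry":0,"rz":0.7,"claw":0.05},
  {"dx":0.017,"dy":-0.0765,"dz":0,"rx":0,"ry":0,"rz":0.785,"claw":0.05},
])

```text
clock: 7.22
tcp_pos: [556.4, 311.6, 149.3]
orientation: [0.501, 0.865, -0.0, 0.0]
contact_force: [1.1, 0.1, 0.0]
grip_width: 49.9
grip_force: 0.0
```

>>> jog_arm([
  {"dx":0,"dy":0,"dz":0,"rx":0,"ry":0,"rz":0.18,"claw":0.05},
  {"dx":0,"dy":0,"dz":0,"rx":0,"ry":0,"rz":0.36,"claw":0.05},
  {"dx":0,"dy":0,"dz":0,"rx":0,"ry":0,"rz":0.53,"claw":0.05},
  {"dx":0,"dy":0,"dz":0,"rx":0,"ry":0,"rz":0.7,"claw":0.05},
  {"dx":0,"dy":0,"dz":0,"rx":0,"ry":0,"rz":0.785,"claw":0.05},
])

```text
clock: 7.85
tcp_pos: [556.5, 311.6, 149.2]
orientation: [0.132, 0.991, -0.0, 0.0]
contact_force: [0.6, 0.5, -0.4]
grip_width: 50.1
grip_force: 0.0
```

```bash
python3 - <<'E'
from h import *
s=read_state();ci=camera_info('wrist')
np.save('ci.npy',ci,allow_pickle=True)
save('wrist','w3.png',None,1.42)
print(s['tcp_pos'],Rot.from_quat(s['orientation']).as_matrix()[:,0].round(3),proj('wrist',(555.5,313,20),ci)*1.42,s['joint_positions'])
E
```

```text
[556.46290709 311.60510421 149.17258718] [-0.965  0.262 -0.001] [393.482 285.988] [ 0.14598359  0.65942055 -0.98973083  1.66168683  0.59591962  1.15266231
  0.30516828]
```

View pics/w3.png

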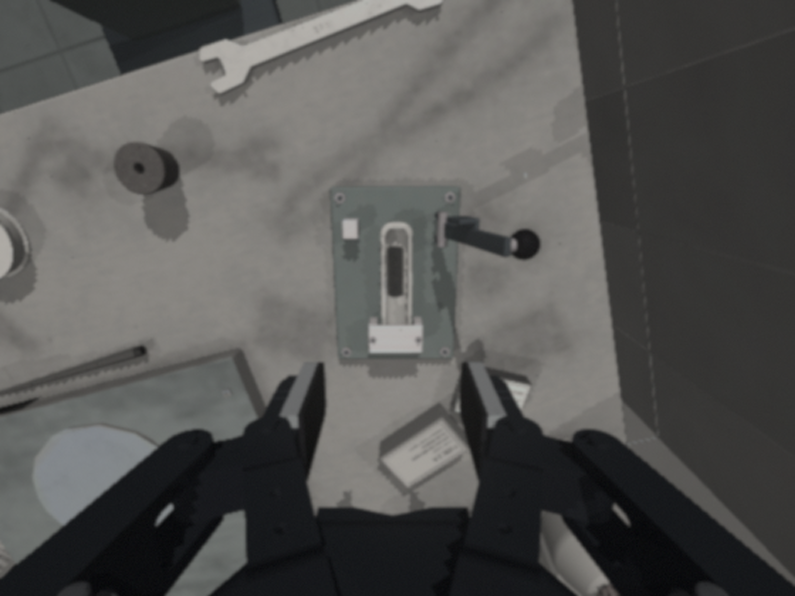

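```bash
python3 - <<'E'
from h import *
ci=np.load('ci.npy',allow_pickle=True).item()
r=lambda p,z:ray('wrist',np.array(p)/1.42,z,ci)[:2]
q=np.array([r(p,8) for p in((333,186),(461,186),(457,361),(338,361))]);print(q,q.mean(0))
a=q[2]+q[3]-q[0]-q[1];print(np.arctan2(a[1],a[0]))
ax=np.array([np.cos(-.267),np.sin(-.267)])
e=r((397,223),20);print('boat end',e,'centre',e+41*ax)
print(r((397,270),18))
E
```

```text
[[483.4 291.9]
 [505.1 372.1]
 [626.7 342.5]
 [603.7 257.5]] [554.725 316.   ]
-0.25864590048649466
boat end [515.8 326.1] centre [555.34723685 315.28260395]
[546. 318.]
```

>>> jog_arm([
  {"dx":-0.0005,"dy":0.002,"dz":-0.05,"rx":0,"ry":0,"rz":0,"claw":0.04},
  {"dx":-0.0005,"dy":0.002,"dz":-0.1,"rx":0,"ry":0,"rz":0,"claw":0.04},
  {"dx":-0.0005,"dy":0.002,"dz":-0.125,"rx":0,"ry":0,"rz":0,"claw":0.04},
  {"dx":-0.0005,"dy":0.002,"dz":-0.139,"rx":0,"ry":0,"rz":0,"claw":0.04},
  {"dx":-0.0005,"dy":0.002,"dz":-0.139,"rx":0,"ry":0,"rz":0,"claw":0.04},
])

```text
clock: 8.52
tcp_pos: [555.4, 315.1, 10.7]
orientation: [0.133, 0.991, 0.0, -0.0]
contact_force: [0.2, -0.4, -0.2]
grip_width: 39.7
grip_force: 0.0
```

>>> jog_arm([
  {"dx":0,"dy":0,"dz":0,"rx":0,"ry":0,"rz":0,"claw":0.025},
  {"dx":0,"dy":0,"dz":0,"rx":0,"ry":0,"rz":0,"claw":0.015},
  {"dx":0,"dy":0,"dz":0,"rx":0,"ry":0,"rz":0,"claw":0.012},
  {"dx":0,"dy":0,"dz":0,"rx":0,"ry":0,"rz":0,"claw":0.012},
  {"dx":0,"dy":0,"dz":0,"rx":0,"ry":0,"rz":0,"claw":0.012},
], newtons=20)

```text
clock: 9.15
tcp_pos: [556.5, 316.1, 12.8]
orientation: [0.133, 0.991, 0.001, 0.001]
contact_force: [-1.0, 0.5, 6.1]
grip_width: 19.5
grip_force: 20.9
```

>>> jog_arm([
  {"dx":-0.0058,"dy":0.0016,"dz":0,"rx":0,"ry":0,"rz":0,"claw":0.012},
  {"dx":-0.0116,"dy":0.0031,"dz":0,"rx":0,"ry":0,"rz":0,"claw":0.012},
  {"dx":-0.0174,"dy":0.0047,"dz":0,"rx":0,"ry":0,"rz":0,"claw":0.012},
  {"dx":-0.0213,"dy":0.0057,"dz":0,"rx":0,"ry":0,"rz":0,"claw":0.012},
  {"dx":-0.0213,"dy":0.0057,"dz":0,"rx":0,"ry":0,"rz":0,"claw":0.012},
])

```text
clock: 9.78
tcp_pos: [536.7, 321.2, 12.7]
orientation: [0.134, 0.991, 0.001, 0.002]
contact_force: [2.3, -1.6, 5.3]
grip_width: 19.5
grip_force: 20.9
```

>>> jog_arm([
  {"dx":0,"dy":0,"dz":0.01,"rx":0,"ry":0,"rz":0,"claw":0.012},
  {"dx":0,"dy":0,"dz":0.03,"rx":0,"ry":0,"rz":0,"claw":0.012},
  {"dx":0,"dy":0,"dz":0.06,"rx":0,"ry":0,"rz":0,"claw":0.012},
  {"dx":0,"dy":0,"dz":0.1,"rx":0,"ry":0,"rz":0,"claw":0.012},
  {"dx":0,"dy":0,"dz":0.12,"rx":0,"ry":0,"rz":0,"claw":0.012},
])

```text
clock: 10.4
tcp_pos: [533.6, 322.5, 133.8]
orientation: [0.132, 0.991, 0.001, 0.001]
contact_force: [-0.2, 0.4, -0.6]
grip_width: 19.5
grip_force: 20.3
```

```bash
python3 - <<'E'
from h import *
s=read_state();print(s['tcp_pos'],s['grip_width'],s['grip_force'])
save('wrist','w4.png',None,1.0)
E
```

```text
[533.59565686 322.46254502 133.81603866] 19.45699881485532 20.3212195658125
```

View pics/w4.png

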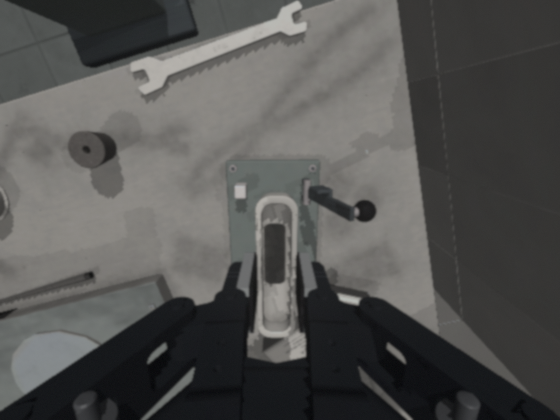

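>>> jog_arm([
  {"dx":0,"dy":-0.04,"dz":0.03,"rx":0,"ry":0,"rz":-0.15,"claw":0.012},
  {"dx":0,"dy":-0.1,"dz":0.05,"rx":0,"ry":0,"rz":-0.32,"claw":0.012},
  {"dx":0,"dy":-0.16,"dz":0.05,"rx":0,"ry":0,"rz":-0.49,"claw":0.012},
  {"dx":0,"dy":-0.22,"dz":0.05,"rx":0,"ry":0,"rz":-0.65,"claw":0.012},
  {"dx":0,"dy":-0.28,"dz":0.05,"rx":0,"ry":0,"rz":-0.8,"claw":0.012},
])

```text
clock: 11.08
tcp_pos: [532.6, 38.7, 179.9]
orientation: [0.51, 0.86, -0.0, -0.001]
contact_force: [1.3, -0.1, -0.3]
grip_width: 19.6
grip_force: 20.3
```

>>> jog_arm([
  {"dx":0,"dy":-0.06,"dz":0,"rx":0,"ry":0,"rz":-0.15,"claw":0.012},
  {"dx":0.02,"dy":-0.12,"dz":0,"rx":0,"ry":0,"rz":-0.3,"claw":0.012},
  {"dx":0.05,"dy":-0.17,"dz":0,"rx":0,"ry":0,"rz":-0.45,"claw":0.012},
  {"dx":0.08,"dy":-0.22,"dz":0,"rx":0,"ry":0,"rz":-0.6,"claw":0.012},
  {"dx":0.1,"dy":-0.26,"dz":0,"rx":0,"ry":0,"rz":-0.71,"claw":0.012},
])

```text
clock: 11.7
tcp_pos: [633.8, -221.7, 179.2]
orientation: [0.778, 0.629, -0.001, -0.001]
contact_force: [0.1, 0.4, -0.1]
grip_width: 19.6
grip_force: 20.3
```

>>> jog_arm([
  {"dx":0.004,"dy":-0.007,"dz":-0.02,"rx":0,"ry":0,"rz":0,"claw":0.012},
  {"dx":0.006,"dy":-0.007,"dz":-0.05,"rx":0,"ry":0,"rz":0,"claw":0.012},
  {"dx":0.006,"dy":-0.007,"dz":-0.08,"rx":0,"ry":0,"rz":0,"claw":0.012},
  {"dx":0.006,"dy":-0.007,"dz":-0.08,"rx":0,"ry":0,"rz":0,"claw":0.012},
  {"dx":0.006,"dy":-0.007,"dz":-0.08,"rx":0,"ry":0,"rz":0,"claw":0.012},
])

```text
clock: 12.32
tcp_pos: [640.0, -225.1, 100.9]
orientation: [0.776, 0.631, 0.0, -0.0]
contact_force: [-0.0, 0.5, -0.4]
grip_width: 19.7
grip_force: 20.3
```

```bash
python3 - <<'E'
from h import *
s=read_state();ci=camera_info('wrist')
np.save('ci.npy',ci,allow_pickle=True)
save('wrist','w5.png',None,1.42)
print(s['tcp_pos'],Rot.from_quat(s['orientation']).as_matrix()[:,0].round(3),s['grip_width'])
for a in(1.0,1.36):print(proj('wrist',(640,-227,18),ci)*1.42)
E
```

```text
[ 639.96061822 -225.10786888  100.89986129] [0.203 0.979 0.001] 19.67802581308272
[394.476 312.826]
[394.476 312.826]
```

View pics/w5.png

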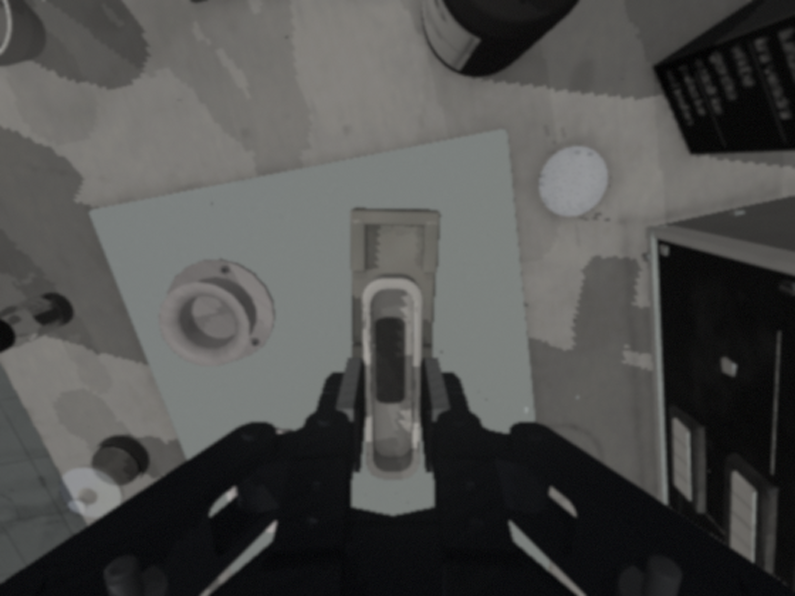

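```bash
python3 - <<'E'
from h import *
ci=np.load('ci.npy',allow_pickle=True).item()
r=lambda p,z:ray('wrist',np.array(p)/1.42,z,ci)[:2]
L,Rr=r((351,211),18),r((440,212),18);print(L,Rr,np.linalg.norm(L-Rr))
v=Rr-L;print('x-axis ang',np.arctan2(v[1],v[0])+np.pi/2)
l2,r2=r((352,340),18),r((434,345),18);ax=L+Rr-l2-r2;print(l2,r2,'ang',np.arctan2(ax[1],ax[0]))
for a in(1.34,1.36):print('ctr',(L+Rr)/2-56*np.array([np.cos(a),np.sin(a)]))
e=r((392,279),109.5);f=r((392,478),108);print('boat ends',e,f,np.linalg.norm(e-f),(e+f)/2)
q=(r((218,272),4),);print(r((208,318),30))
E
```

```text
[ 629.1 -166.9] [ 674.8 -176.9] 46.781299682672284
x-axis ang 1.3553733699842254
[ 612.7 -238.3] [ 658.5 -251. ] ang 1.3497272109717944
ctr [ 639.13984276 -226.41513433]
ctr [ 640.23263471 -226.66041774]
boat ends [ 647.6 -183.7] [ 631.4 -262.1] 80.05623023850178 [ 639.5 -222.9]
[ 542.1 -205.4]
```

>>> jog_arm([
  {"dx":0,"dy":-0.0025,"dz":-0.03,"rx":0,"ry":0,"rz":0,"claw":0.012},
  {"dx":0,"dy":-0.0025,"dz":-0.06,"rx":0,"ry":0,"rz":0,"claw":0.012},
  {"dx":0,"dy":-0.0025,"dz":-0.075,"rx":0,"ry":0,"rz":0,"claw":0.012},
  {"dx":0,"dy":-0.0025,"dz":-0.083,"rx":0,"ry":0,"rz":0,"claw":0.012},
  {"dx":0,"dy":-0.0025,"dz":-0.083,"rx":0,"ry":0,"rz":0,"claw":0.012},
])

```text
clock: 13.0
tcp_pos: [640.3, -228.7, 18.2]
orientation: [0.776, 0.631, 0.0, 0.0]
contact_force: [0.5, -0.6, -0.2]
grip_width: 19.5
grip_force: 20.3
```

>>> jog_arm([
  {"dx":0,"dy":0,"dz":-0.001,"rx":0,"ry":0,"rz":0,"claw":0.012},
  {"dx":0,"dy":0,"dz":-0.002,"rx":0,"ry":0,"rz":0,"claw":0.012},
  {"dx":0,"dy":0,"dz":-0.002,"rx":0,"ry":0,"rz":0,"claw":0.012},
])

```text
clock: 13.38
tcp_pos: [640.8, -229.0, 16.8]
orientation: [0.776, 0.631, 0.0, 0.001]
contact_force: [-0.2, -0.4, 2.9]
grip_width: 19.8
grip_force: 20.6
```

>>> jog_arm([
  {"dx":0,"dy":0,"dz":0,"rx":0,"ry":0,"rz":0,"claw":0.036},
  {"dx":0,"dy":0,"dz":0,"rx":0,"ry":0,"rz":0,"claw":0.036},
  {"dx":0,"dy":0,"dz":0.03,"rx":0,"ry":0,"rz":0,"claw":0.036},
  {"dx":0,"dy":0,"dz":0.08,"rx":0,"ry":0,"rz":0,"claw":0.06},
  {"dx":0,"dy":0,"dz":0.13,"rx":0,"ry":0,"rz":0,"claw":0.065},
])

```text
clock: 14.0
tcp_pos: [639.3, -228.6, 146.2]
orientation: [0.776, 0.631, -0.0, -0.001]
contact_force: [0.4, -2.1, 0.5]
grip_width: 64.7
grip_force: 0.0
```

>>> jog_arm([
  {"dx":-0.04,"dy":0.034,"dz":0.02,"rx":0,"ry":0,"rz":0,"claw":0.065},
  {"dx":-0.085,"dy":0.075,"dz":0.02,"rx":0,"ry":0,"rz":0,"claw":0.065},
  {"dx":-0.13,"dy":0.115,"dz":0.02,"rx":0,"ry":0,"rz":0,"claw":0.065},
  {"dx":-0.148,"dy":0.13,"dz":0.02,"rx":0,"ry":0,"rz":0,"claw":0.065},
  {"dx":-0.148,"dy":0.13,"dz":0.02,"rx":0,"ry":0,"rz":0,"claw":0.065},
])

```text
clock: 14.62
tcp_pos: [490.3, -97.5, 165.5]
orientation: [0.775, 0.632, -0.001, 0.0]
contact_force: [0.1, 0.6, -0.2]
grip_width: 64.9
grip_force: 0.0
```

```bash
python3 - <<'E'
from h import *
s=read_state();ci=camera_info('wrist')
np.save('ci.npy',ci,allow_pickle=True)
save('wrist','w6.png',None,1.42)
print(s['tcp_pos'],s['grip_width'])
print(proj('wrist',(492,-51,32),ci)*1.42)
E
```

```text
[490.31963943 -97.47432823 165.50855745] 64.93953394692699
[381.696 216.692]
```

View pics/w6.png

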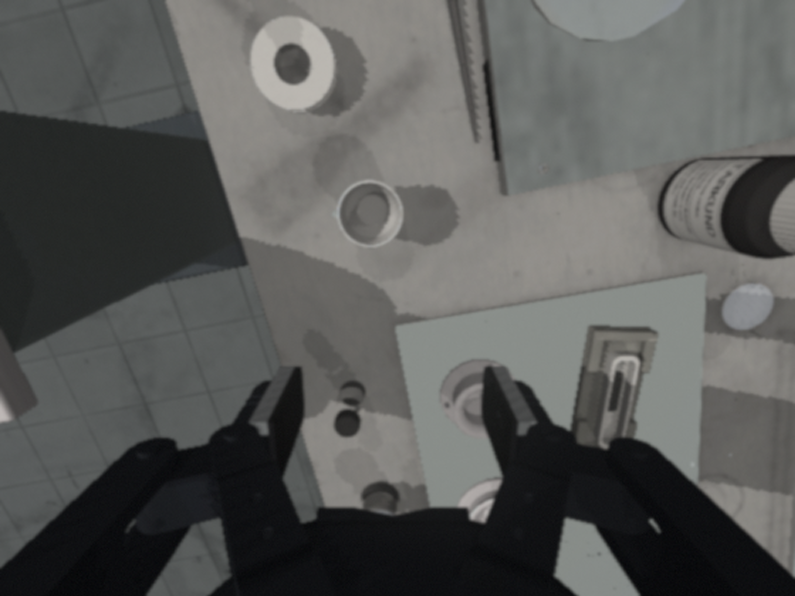

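```bash
python3 - <<'E'
from h import *
ci=np.load('ci.npy',allow_pickle=True).item()
r=lambda p,z:ray('wrist',np.array(p)/1.42,z,ci)[:2]
print('cruc',r((369.5,213),31),r((371,210),4),'vial cap',r((347,423),50),'vial base',r((352,392),5),'vn floor?',r((480,395),8))
E
```

```text
cruc [484.7 -47.2] [484.2 -47.9] vial cap [ 438.7 -185. ] vial base [ 437.8 -186.2] vn floor? [ 538.7 -207.9]
```

>>> jog_arm([
  {"dx":-0.0068,"dy":0.0508,"dz":-0.02,"rx":0,"ry":0,"rz":0,"claw":0.065},
  {"dx":-0.0068,"dy":0.0508,"dz":-0.07,"rx":0,"ry":0,"rz":0,"claw":0.065},
  {"dx":-0.0068,"dy":0.0508,"dz":-0.11,"rx":0,"ry":0,"rz":0,"claw":0.065},
  {"dx":-0.0068,"dy":0.0508,"dz":-0.135,"rx":0,"ry":0,"rz":0,"claw":0.065},
  {"dx":-0.0068,"dy":0.0508,"dz":-0.1447,"rx":0,"ry":0,"rz":0,"claw":0.065},
])

```text
clock: 15.3
tcp_pos: [485.3, -48.9, 19.1]
orientation: [0.777, 0.63, -0.001, -0.001]
contact_force: [0.0, -0.1, 0.9]
grip_width: 65.0
grip_force: 0.0
```

>>> jog_arm([
  {"dx":0,"dy":0,"dz":0,"rx":0,"ry":0,"rz":0,"claw":0.05},
  {"dx":0,"dy":0,"dz":0,"rx":0,"ry":0,"rz":0,"claw":0.045},
  {"dx":0,"dy":0,"dz":0,"rx":0,"ry":0,"rz":0,"claw":0.035},
  {"dx":0,"dy":0,"dz":0,"rx":0,"ry":0,"rz":0,"claw":0.035},
  {"dx":0,"dy":0,"dz":0,"rx":0,"ry":0,"rz":0,"claw":0.035},
], newtons=25)

```text
clock: 15.92
tcp_pos: [486.5, -48.2, 22.3]
orientation: [0.776, 0.631, 0.001, 0.001]
contact_force: [-0.9, -0.7, 6.2]
grip_width: 39.7
grip_force: 25.2
```

>>> jog_arm([
  {"dx":0,"dy":0,"dz":0.01,"rx":0,"ry":0,"rz":0,"claw":0.035},
  {"dx":0,"dy":0,"dz":0.03,"rx":0,"ry":0,"rz":0,"claw":0.035},
  {"dx":0,"dy":0,"dz":0.06,"rx":0,"ry":0,"rz":0,"claw":0.035},
  {"dx":0,"dy":0,"dz":0.09,"rx":0,"ry":0,"rz":0,"claw":0.035},
  {"dx":0,"dy":0,"dz":0.11,"rx":0,"ry":0,"rz":0,"claw":0.035},
])

```text
clock: 16.55
tcp_pos: [485.9, -48.0, 133.3]
orientation: [0.776, 0.631, 0.001, 0.001]
contact_force: [0.7, 0.4, -0.2]
grip_width: 40.1
grip_force: 25.4
```

```bash
python3 - <<'E'
from h import *
s=read_state();ci=camera_info('wrist')
np.save('ci.npy',ci,allow_pickle=True)
save('wrist','w7.png',None,1.0)
print(s['tcp_pos'],s['grip_width'],s['grip_force'])
E
```

```text
[485.86367401 -47.96042579 133.33282993] 40.08791998462298 25.398196784080938
```

View pics/w7.png

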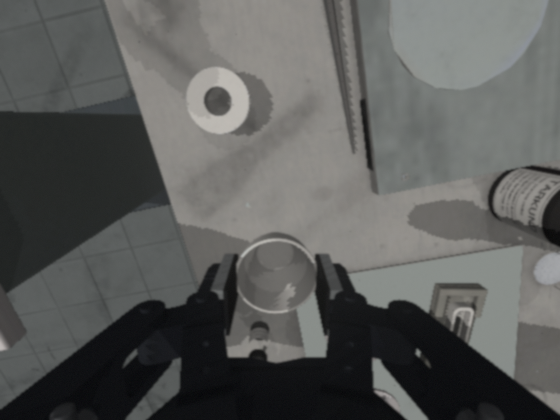

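>>> jog_arm([
  {"dx":0,"dy":-0.03,"dz":0.02,"rx":0,"ry":0,"rz":0,"claw":0.035},
  {"dx":0.004,"dy":-0.08,"dz":0.04,"rx":0,"ry":0,"rz":-0.05,"claw":0.035},
  {"dx":0.007,"dy":-0.14,"dz":0.04,"rx":0,"ry":0,"rz":-0.1,"claw":0.035},
  {"dx":0.011,"dy":-0.19,"dz":0.04,"rx":0,"ry":0,"rz":-0.15,"claw":0.035},
  {"dx":0.011,"dy":-0.23,"dz":0.04,"rx":0,"ry":0,"rz":-0.2,"claw":0.035},
])

```text
clock: 17.23
tcp_pos: [495.4, -280.7, 170.6]
orientation: [0.836, 0.548, -0.0, -0.0]
contact_force: [1.1, 0.5, -0.0]
grip_width: 40.1
grip_force: 25.4
```

>>> jog_arm([
  {"dx":0.003,"dy":-0.06,"dz":0,"rx":0,"ry":0,"rz":-0.05,"claw":0.035},
  {"dx":0.006,"dy":-0.12,"dz":0,"rx":0,"ry":0,"rz":-0.1,"claw":0.035},
  {"dx":0.009,"dy":-0.17,"dz":0,"rx":0,"ry":0,"rz":-0.15,"claw":0.035},
  {"dx":0.011,"dy":-0.21,"dz":0,"rx":0,"ry":0,"rz":-0.2,"claw":0.035},
  {"dx":0.011,"dy":-0.23,"dz":0,"rx":0,"ry":0,"rz":-0.2,"claw":0.035},
])

```text
clock: 17.85
tcp_pos: [505.2, -511.3, 169.7]
orientation: [0.887, 0.462, -0.001, -0.0]
contact_force: [0.7, -0.4, -0.7]
grip_width: 40.0
grip_force: 25.4
```

>>> jog_arm([
  {"dx":0,"dy":0,"dz":0,"rx":0,"ry":0,"rz":0,"claw":0.035},
  {"dx":0,"dy":0,"dz":0,"rx":0,"ry":0,"rz":0,"claw":0.035},
])

```text
clock: 18.1
tcp_pos: [507.4, -506.0, 170.3]
orientation: [0.886, 0.465, 0.0, -0.001]
contact_force: [-0.5, 0.7, -0.2]
grip_width: 39.9
grip_force: 25.4
```

```bash
python3 - <<'E'
from h import *
c0=np.load('ci.npy',allow_pickle=True).item();print('cup in hand (tcp 485.9,-48)',ray('wrist',(276,274),143,c0))
s=read_state();ci=camera_info('wrist');np.save('ci8.npy',ci,allow_pickle=True)
save('wrist','w8.png',None,1.42)
print(s['tcp_pos'],s['grip_width'],proj('wrist',(547,-451,30),ci)*1.42)
g=cv2.medianBlur(cv2.cvtColor(cv2.imread('pics/w8.png'),cv2.COLOR_BGR2GRAY),5)
for c in cv2.HoughCircles(g,cv2.HOUGH_GRADIENT,1.2,20,param1=90,param2=38,minRadius=18,maxRadius=75)[0]:
  print(c.round(),[ray('wrist',c[:2]/1.42,z,ci)[:2] for z in(8,30)])
E
```

```text
cup in hand (tcp 485.9,-48) [485.4 -45.5 143. ]
[ 507.41065326 -506.02646275  170.34244717] 39.91746185532043 [396.038 181.334]
[391. 386.  55.] [array([ 452.8, -580.8]), array([ 459.9, -570.8])]
[393. 182.  39.] [array([ 544.8, -450.7]), array([ 545.2, -450.1])]
[701. 403.  73.] [array([ 653.8, -738. ]), array([ 646.4, -716.6])]
[709. 435.  72.] [array([ 646.8, -770.7]), array([ 639.9, -747. ])]
[676. 409.  65.] [array([ 634.6, -731.5]), array([ 628.5, -710.6])]
[724. 452.  66.] [array([ 651.4, -794.2]), array([ 644.1, -768.7])]
[689. 424.  50.] [array([ 637.7, -751.7]), array([ 631.4, -729.3])]
[283.  40.  57.] [array([ 536.3, -339.5]), array([ 537.4, -346.9])]
[394. 411.  74.] [array([ 442. , -601.7]), array([ 449.8, -590.1])]
[721. 416.  50.] [array([ 662.1, -758.7]), array([ 654. , -735.9])]
[121.  83.  34.] [array([ 433.5, -298.6]), array([ 442., -309.])]
[292.  20.  51.] [array([ 548.4, -334.2]), array([ 548.6, -342. ])]
[688. 445.  31.] [array([ 628.9, -770. ]), array([ 623.3, -746.3])]
```

View pics/w8.png

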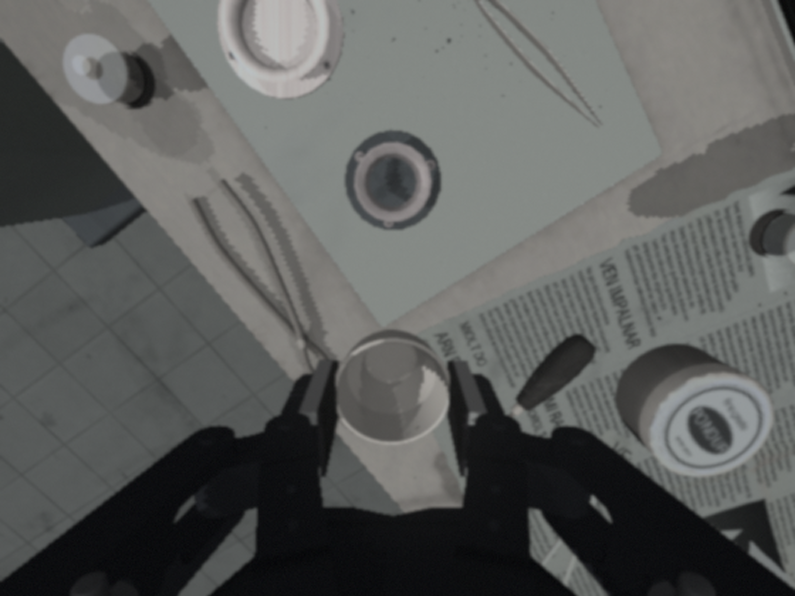

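```bash
python3 - <<'E'
from h import *
ci=np.load('ci8.npy',allow_pickle=True).item()
r=lambda p,z:ray('wrist',np.array(p)/1.42,z,ci)[:2]
print('cup',r((392,387),181),'ring',r((393.5,182),30),'foot',r((393,180),10))
print('bottle lid',r((98,69),39),r((87,67),48),'base',r((128,84),10))
print('bn',r((280,37),7),'mouth',r((280,31),20))
E
```

```text
cup [ 508.5 -502.8] ring [ 545.4 -450.4] foot [ 545.6 -449.7]
bottle lid [ 440.1 -300.4] [ 439.4 -300.8] base [ 438.  -302.5]
bn [ 536.1 -336.8] mouth [ 538.7 -338.8]
```

>>> jog_arm([
  {"dx":0.02,"dy":0.03,"dz":0,"rx":0,"ry":0,"rz":0,"claw":0.035},
  {"dx":0.037,"dy":0.052,"dz":-0.03,"rx":0,"ry":0,"rz":0,"claw":0.035},
  {"dx":0.037,"dy":0.052,"dz":-0.08,"rx":0,"ry":0,"rz":0,"claw":0.035},
  {"dx":0.037,"dy":0.052,"dz":-0.11,"rx":0,"ry":0,"rz":0,"claw":0.035},
  {"dx":0.037,"dy":0.052,"dz":-0.11,"rx":0,"ry":0,"rz":0,"claw":0.035},
])

```text
clock: 18.77
tcp_pos: [542.0, -452.4, 57.6]
orientation: [0.885, 0.465, -0.001, -0.004]
contact_force: [-1.4, 0.5, -0.1]
grip_width: 40.1
grip_force: 25.4
```

>>> jog_arm([
  {"dx":0,"dy":0,"dz":-0.008,"rx":0,"ry":0,"rz":0,"claw":0.035},
  {"dx":0,"dy":0,"dz":-0.015,"rx":0,"ry":0,"rz":0,"claw":0.035},
  {"dx":0,"dy":0,"dz":-0.02,"rx":0,"ry":0,"rz":0,"claw":0.035},
  {"dx":0,"dy":0,"dz":-0.024,"rx":0,"ry":0,"rz":0,"claw":0.035},
  {"dx":0,"dy":0,"dz":-0.024,"rx":0,"ry":0,"rz":0,"claw":0.035},
])

```text
clock: 19.4
tcp_pos: [545.6, -453.2, 37.8]
orientation: [0.885, 0.465, 0.001, -0.001]
contact_force: [-0.2, 5.0, 5.9]
grip_width: 39.8
grip_force: 26.3
```

>>> jog_arm([
  {"dx":0,"dy":0.002,"dz":0,"rx":0,"ry":0,"rz":0,"claw":0.035},
  {"dx":0,"dy":0.003,"dz":-0.001,"rx":0,"ry":0,"rz":0,"claw":0.035},
  {"dx":0,"dy":0.003,"dz":-0.002,"rx":0,"ry":0,"rz":0,"claw":0.035},
])

```text
clock: 19.77
tcp_pos: [545.6, -452.2, 36.1]
orientation: [0.886, 0.464, 0.001, 0.0]
contact_force: [1.3, 5.7, 7.8]
grip_width: 39.9
grip_force: 26.4
```

>>> jog_arm([
  {"dx":0.0005,"dy":0.002,"dz":0,"rx":0,"ry":0,"rz":0,"claw":0.035},
  {"dx":0.0005,"dy":0.003,"dz":0,"rx":0,"ry":0,"rz":0,"claw":0.035},
  {"dx":0.0005,"dy":0.003,"dz":0,"rx":0,"ry":0,"rz":0,"claw":0.035},
])

```text
clock: 20.15
tcp_pos: [545.1, -451.3, 35.1]
orientation: [0.886, 0.464, 0.0, 0.001]
contact_force: [2.4, -0.4, 1.8]
grip_width: 39.8
grip_force: 25.7
```

>>> jog_arm([
  {"dx":0.001,"dy":0,"dz":-0.001,"rx":0,"ry":0,"rz":0,"claw":0.035},
  {"dx":0.001,"dy":0,"dz":-0.002,"rx":0,"ry":0,"rz":0,"claw":0.035},
  {"dx":0.001,"dy":0,"dz":-0.003,"rx":0,"ry":0,"rz":0,"claw":0.035},
  {"dx":0.001,"dy":0,"dz":-0.003,"rx":0,"ry":0,"rz":0,"claw":0.035},
])

```text
clock: 20.65
tcp_pos: [545.8, -450.8, 33.3]
orientation: [0.886, 0.464, -0.0, 0.001]
contact_force: [1.4, 0.6, 6.4]
grip_width: 39.7
grip_force: 26.2
```

>>> jog_arm([
  {"dx":0,"dy":0,"dz":0,"rx":0,"ry":0,"rz":0,"claw":0.055},
  {"dx":0,"dy":0,"dz":0,"rx":0,"ry":0,"rz":0,"claw":0.06},
  {"dx":0,"dy":0,"dz":0.01,"rx":0,"ry":0,"rz":0,"claw":0.06},
  {"dx":0,"dy":0,"dz":0.04,"rx":0,"ry":0,"rz":0,"claw":0.06},
  {"dx":0,"dy":0,"dz":0.09,"rx":0,"ry":0,"rz":0,"claw":0.06},
])

```text
clock: 21.28
tcp_pos: [543.4, -449.1, 120.4]
orientation: [0.886, 0.464, -0.001, -0.003]
contact_force: [0.4, -0.6, 0.1]
grip_width: 60.1
grip_force: 0.0
```

>>> jog_arm([
  {"dx":-0.03,"dy":0.02,"dz":0.03,"rx":0,"ry":0,"rz":0,"claw":0.06},
  {"dx":-0.07,"dy":0.05,"dz":0.04,"rx":0,"ry":0,"rz":0,"claw":0.06},
  {"dx":-0.11,"dy":0.08,"dz":0.04,"rx":0,"ry":0,"rz":0,"claw":0.06},
  {"dx":-0.14,"dy":0.1,"dz":0.04,"rx":0,"ry":0,"rz":0,"claw":0.06},
  {"dx":-0.14,"dy":0.1,"dz":0.04,"rx":0,"ry":0,"rz":0,"claw":0.06},
])

```text
clock: 21.9
tcp_pos: [402.3, -348.5, 161.7]
orientation: [0.886, 0.464, -0.002, -0.001]
contact_force: [0.4, 0.8, -0.9]
grip_width: 59.9
grip_force: 0.0
```

>>> jog_arm([
  {"dx":0,"dy":0,"dz":0,"rx":0,"ry":0,"rz":0,"claw":0.06},
  {"dx":0,"dy":0,"dz":0,"rx":0,"ry":0,"rz":0,"claw":0.06},
])

```text
clock: 22.15
tcp_pos: [406.9, -350.8, 162.5]
orientation: [0.886, 0.464, 0.001, 0.001]
contact_force: [-1.3, 0.3, 0.4]
grip_width: 59.9
grip_force: 0.0
```

```bash
cat >> h.py <<'E'
def circ(f,zs,rmin,rmax,box,p2=26):
    s=read_state();ci=camera_info('wrist');np.save('ci.npy',ci,allow_pickle=True)
    save('wrist',f,None,2)
    print(s['tcp_pos'].round(1))
    g=cv2.GaussianBlur(cv2.cvtColor(cv2.imread('pics/'+f),cv2.COLOR_BGR2GRAY),(5,5),0)
    C=cv2.HoughCircles(g,cv2.HOUGH_GRADIENT,1.5,8,param1=80,param2=p2,minRadius=rmin,maxRadius=rmax)
    for c in C[0]:
        q=[ray('wrist',c[:2]/2,z,ci)[:2] for z in zs]
        if all(abs(q[0]-np.array(box))<30): print(c.round(),*q)
E
python3 - <<'E'
from h import *
circ('w9.png',(39,48,5),8,60,(439,-300))
ci=np.load('ci.npy',allow_pickle=True).item()
print([proj('wrist',(439.5,-300.5,z),ci)*2 for z in(0,39,48)],'r',18.5*296*2/(camera_info('wrist')['position'][2]-39))
E
```

```text
[ 406.9 -350.8  162.5]
[535. 272.  48.] [ 434.8 -295.8] [ 435.3 -295.5] [ 432.9 -296.9]
[array([550., 270.]), array([549.8, 275.2]), array([549.8, 276.6])] r 41.30817852965882
```

```bash
python3 - <<'E'
from h import *
ci=np.load('ci.npy',allow_pickle=True).item()
g=cv2.GaussianBlur(cv2.cvtColor(cv2.imread('pics/w9.png'),cv2.COLOR_BGR2GRAY),(5,5),0)
for lo,hi,p2,z in((36,46,14,39),(10,18,12,48)):
  C=cv2.HoughCircles(g[180:370,450:650],cv2.HOUGH_GRADIENT,1.5,6,param1=50,param2=p2,minRadius=lo,maxRadius=hi)
  for c in ([] if C is None else C[0][:5]):
    c=c+np.array([450,180,0]);print(c.round(),ray('wrist',c[:2]/2,z,ci)[:2])
print(g[190:360:8,460:640:8])
E
```

```text
[539. 271.  44.] [ 436.8 -296.4]
[547. 268.  37.] [ 440.2 -297.2]
[545. 260.  40.] [ 441.4 -294.2]
[539. 277.  37.] [ 435.3 -298.4]
[586. 248.  42.] [ 458.6 -300.1]
[572. 235.  15.] [ 456.7 -292. ]
[625. 265.  15.] [ 468.  -314.4]
[590. 200.  17.] [ 470.2 -285.1]
[584. 278.  12.] [ 451.  -309.3]
[560. 287.  17.] [ 440.6 -306.6]
[[129 129 130 128 129 139 139 138 138 137 139 137 135 136 136 134 133 128
  143 144 144 144 144]
 [128 129 129 129 128 129 138 139 139 138 139 138 135 139 139 136 135 130
  132 143 144 144 144]
 [128 129 129 130 127 127 127 139 140 140 139 139 138 139 140 138 135 133
  124 141 144 144 144]
 [129 130 128 129 128 129 128 134 134 141 140 140 140 139 137 139 139 125
   98 113 144 144 145]
 [128 129 128 128 129 130 129 129 128 130 140 140 140 122 112 112 133 101
   94  91 137 144 144]
 [127 129 129 129 129 129 129 130 141 151 146 155 125 104 101 100 101 101
   99  96 101 143 144]
 [127 128 128 129 128 129 133 156 155 140 136 136 139 140 106 100 101 103
  102  98  95 125 144]
 [127 128 128 129 129 130 154 151 130 129 129 132 124 127 137 103 100 103
  101  98  95  96
[... 664 characters left out ...]
134 134 138 141 141]
 [139 139 139 140 140 140 140 142 158 167 165 162 152 137 131 131 131 133
  133 132 135 140 140]
 [139 139 140 140 140 141 141 141 142 142 137 133 132 132 132 131 132 135
  134 134 133 141 141]
 [124 137 139 140 140 138 142 142 142 142 141 137 133 132 132 132 133 134
  134 134 134 140 141]
 [ 92 132 139 139 140 140 140 140 143 142 141 140 134 134 132 133 134 134
  134 133 136 140 140]
 [ 91 103 136 139 140 141 140 139 140 141 141 141 137 132 131 132 132 132
  135 133 139 141 141]
 [ 92  93 115 141 139 143 141 139 138 139 141 141 142 136 134 134 133 134
  135 139 141 141 142]
 [ 92  93  94 130 141 141 139 140 140 139 142 144 142 142 139 135 134 135
  140 141 141 140 140]]
```

>>> jog_arm([
  {"dx":0.032,"dy":0.053,"dz":-0.02,"rx":0,"ry":0,"rz":0,"claw":0.06},
  {"dx":0.032,"dy":0.053,"dz":-0.06,"rx":0,"ry":0,"rz":0,"claw":0.06},
  {"dx":0.032,"dy":0.053,"dz":-0.1,"rx":0,"ry":0,"rz":0,"claw":0.06},
  {"dx":0.032,"dy":0.053,"dz":-0.13,"rx":0,"ry":0,"rz":0,"claw":0.06},
  {"dx":0.032,"dy":0.053,"dz":-0.146,"rx":0,"ry":0,"rz":0,"claw":0.06},
])

```text
clock: 22.82
tcp_pos: [437.4, -296.5, 14.0]
orientation: [0.886, 0.464, -0.0, -0.001]
contact_force: [0.2, 0.0, -0.3]
grip_width: 60.1
grip_force: 0.0
```

>>> jog_arm([
  {"dx":0,"dy":0,"dz":0,"rx":0,"ry":0,"rz":0,"claw":0.045},
  {"dx":0,"dy":0,"dz":0,"rx":0,"ry":0,"rz":0,"claw":0.04},
  {"dx":0,"dy":0,"dz":0,"rx":0,"ry":0,"rz":0,"claw":0.03},
  {"dx":0,"dy":0,"dz":0,"rx":0,"ry":0,"rz":0,"claw":0.03},
  {"dx":0,"dy":0,"dz":0,"rx":0,"ry":0,"rz":0,"claw":0.03},
], newtons=25)

```text
clock: 23.45
tcp_pos: [439.1, -297.8, 17.5]
orientation: [0.886, 0.464, 0.001, 0.001]
contact_force: [0.1, 0.3, 5.9]
grip_width: 34.2
grip_force: 25.2
```

>>> jog_arm([
  {"dx":0,"dy":0,"dz":0.01,"rx":0,"ry":0,"rz":0,"claw":0.03},
  {"dx":0,"dy":0,"dz":0.03,"rx":0,"ry":0,"rz":0,"claw":0.03},
  {"dx":0,"dy":0,"dz":0.07,"rx":0,"ry":0,"rz":0,"claw":0.03},
  {"dx":0,"dy":0,"dz":0.12,"rx":0,"ry":0,"rz":0,"claw":0.03},
  {"dx":0,"dy":0,"dz":0.14,"rx":0,"ry":0,"rz":0,"claw":0.03},
])

```text
clock: 24.08
tcp_pos: [439.5, -297.8, 160.4]
orientation: [0.886, 0.464, 0.001, 0.003]
contact_force: [1.1, -0.8, 0.4]
grip_width: 34.3
grip_force: 25.1
```

>>> jog_arm([
  {"dx":0.02,"dy":-0.03,"dz":0,"rx":0,"ry":0,"rz":0,"claw":0.03},
  {"dx":0.045,"dy":-0.07,"dz":0.01,"rx":0,"ry":0,"rz":0,"claw":0.03},
  {"dx":0.06,"dy":-0.095,"dz":0.014,"rx":0,"ry":0,"rz":0,"claw":0.03},
  {"dx":0.06,"dy":-0.095,"dz":0.014,"rx":0,"ry":0,"rz":0,"claw":0.03},
  {"dx":0.06,"dy":-0.095,"dz":0.014,"rx":0,"ry":0,"rz":0,"claw":0.03},
])

```text
clock: 24.7
tcp_pos: [497.1, -390.8, 170.1]
orientation: [0.886, 0.464, -0.0, -0.001]
contact_force: [-0.3, -0.2, -1.3]
grip_width: 34.5
grip_force: 25.1
```

```bash
python3 - <<'E'
from h import *
circ('w10.png',(8,20),40,110,(538,-337))
ci=np.load('ci.npy',allow_pickle=True).item();h=ci['position'][2]
print(proj('wrist',(538,-337,8),ci)*2,'foot r',40*593/(h-5),'mouth r',27*593/(h-20),'recess',23.5*593/(h-10))
E
```

```text
[ 497.1 -390.8  170.1]
[560. 244.  82.] [ 540.5 -332.7] [ 540.5 -332.5]
[556. 251.  75.] [ 536.7 -334.4] [ 536.8 -334.1]
[553. 238.  74.] [ 539.1 -328.3] [ 539.1 -328.3]
[553. 259.  68.] [ 533.4 -336.5] [ 533.7 -336.1]
[541. 245.  85.] [ 532.2 -327.9] [ 532.5 -327.8]
[547. 251.  81.] [ 533.  -331.9] [ 533.3 -331.7]
[545. 232.  66.] [ 537.7 -323.9] [ 537.8 -324.1]
[547. 223.  59.] [ 540.6 -320.9] [ 540.6 -321.2]
[557. 266.  62.] [ 533.2 -340.7] [ 533.5 -340.2]
[563. 260.  66.] [ 537.3 -340. ] [ 537.4 -339.5]
[575. 235.  49.] [ 548.9 -333.4] [ 548.6 -333.2]
[530. 247.  96.] [ 527.6 -325.5] [ 528.1 -325.6]
[542. 259.  73.] [ 529.2 -333.5] [ 529.6 -333.3]
[577. 244.  50.] [ 547.2 -337.4] [ 546.9 -336.9]
[571. 251.  55.] [ 542.8 -338.6] [ 542.7 -338.2]
[535. 265.  82.] [ 524.5 -333.8] [ 525.1 -333.5]
[565. 235.  41.] [ 544.7 -330.5] [ 544.5 -330.4]
[568. 272.  53.] [ 535.9 -346.1] [ 536.1 -345.3]
[580. 260.  43.] [ 544.  -344.7] [ 543.9 -344. ]
[524. 268.  92.] [ 519.3 -332. ] [ 520.2 -331.8]
[572. 263.  75.] [ 540.2 -343.8] [ 540.2 -343.1]
[536. 226.  53.] [ 535.6 -319.2] [ 535.8 -319.5]
[539. 274.  48.] [ 523.8 -338.6] [ 524.5 -338.2]
[545. 266.  57.] [ 528.3 -337.3] [ 528.8 -336.9]
[536. 253.  59.] [ 528.4 -329.5] [ 528.8 -329.4]
[551. 272.  54.] [ 529.1 -341.4] [ 529.6 -340.8]
[574. 226.  46.] [ 550.7 -329.6] [ 550.3 -329.5]
[529. 257.  49.] [ 524.1 -329.2] [ 524.7 -329.1]
[527. 239.  49.] [ 528.4 -321.8] [ 528.9 -322. ]
[583. 250.  43.] [ 548.  -341.4] [ 547.7 -340.8]
[583. 232.  41.] [ 552.7 -334.4] [ 552.2 -334.1]
[565. 221.  47.] [ 548.2 -325.3] [ 547.9 -325.4]
[547. 283.  44.] [ 524.4 -344.3] [ 525.  -343.6]
[561.  254.2] foot r 77.28054050189556 mouth r 54.84464995170423 recess 46.15417667639222
```

```bash
python3 - <<'E'
from h import *
ci=np.load('ci.npy',allow_pickle=True).item()
im=cv2.imread('pics/w10.png').astype(int);p=im[251,660];b=im[254,561];print(p,b,im[180,561])
w=im[120:400,420:720];d=(w[:,:,2]-w[:,:,0]) # red-blue: plate is greenish
m=((d>(p[2]-p[0])+8)).astype(np.uint8);m=cv2.morphologyEx(m,cv2.MORPH_OPEN,np.ones((5,5)))
n,l,st,ce=cv2.connectedComponentsWithStats(m)
for i in range(1,n):
  if st[i][4]>3000:
    pts=np.argwhere(l==i)[:,::-1].astype(np.float32);h=cv2.convexHull(pts);c,r=cv2.minEnclosingCircle(h);e=cv2.fitEllipse(h)
    c=np.array(e[0])+[420,120];print(st[i],r,e,c,ray('wrist',c/2,6,ci)[:2])
E
```

```text
[128 131 127] [170 171 176] [168 170 175]
```

```bash
cat > seg.py <<'E'
from h import *
def blob(f,ci,c0,half,thr,z,mn=2000):
    im=cv2.imread('pics/'+f).astype(int);x,y=[int(v) for v in c0]
    y0,x0=max(0,y-half),max(0,x-half);w=im[y0:y+half,x0:x+half]
    m=cv2.morphologyEx(thr(w).astype(np.uint8),cv2.MORPH_OPEN,np.ones((5,5)))
    n,l,st,ce=cv2.connectedComponentsWithStats(m)
    for i in range(1,n):
        if st[i][4]>mn:
            h=cv2.convexHull(np.argwhere(l==i)[:,::-1].astype(np.float32));e=cv2.fitEllipse(h)
            c=np.array(e[0])+[x0,y0];print(st[i],np.round(e[1]),c.round(),[ray('wrist',c/2,zz,ci)[:2] for zz in z])
E
python3 - <<'E'
from seg import *
ci=np.load('ci.npy',allow_pickle=True).item()
blob('w10.png',ci,(561,254),140,lambda w:(w[:,:,2]>w[:,:,1]+1),(5,20))
E
```

```text
[   58    47   159   167 18409] [158. 167.] [558. 244.] [array([ 539.8, -332.3]), array([ 539.8, -332. ])]
[   0  153   87  127 3331] [ 247. 5858.] [2688. 2346.] [array([-20331.7,  97829.4]), array([-19311.7,  93032.5])]
```

>>> jog_arm([
  {"dx":0.02,"dy":0.03,"dz":0,"rx":0,"ry":0,"rz":0,"claw":0.03},
  {"dx":0.042,"dy":0.0575,"dz":-0.03,"rx":0,"ry":0,"rz":0,"claw":0.03},
  {"dx":0.042,"dy":0.0575,"dz":-0.08,"rx":0,"ry":0,"rz":0,"claw":0.03},
  {"dx":0.042,"dy":0.0575,"dz":-0.12,"rx":0,"ry":0,"rz":0,"claw":0.03},
  {"dx":0.042,"dy":0.0575,"dz":-0.12,"rx":0,"ry":0,"rz":0,"claw":0.03},
])

```text
clock: 25.38
tcp_pos: [535.4, -331.4, 46.2]
orientation: [0.885, 0.465, -0.003, -0.004]
contact_force: [-0.3, 0.6, 0.2]
grip_width: 34.3
grip_force: 25.1
```

>>> jog_arm([
  {"dx":0,"dy":0,"dz":-0.008,"rx":0,"ry":0,"rz":0,"claw":0.03},
  {"dx":0,"dy":0,"dz":-0.015,"rx":0,"ry":0,"rz":0,"claw":0.03},
  {"dx":0,"dy":0,"dz":-0.02,"rx":0,"ry":0,"rz":0,"claw":0.03},
  {"dx":0,"dy":0,"dz":-0.023,"rx":0,"ry":0,"rz":0,"claw":0.03},
  {"dx":0,"dy":0,"dz":-0.023,"rx":0,"ry":0,"rz":0,"claw":0.03},
])

```text
clock: 26.0
tcp_pos: [539.9, -334.8, 27.6]
orientation: [0.886, 0.464, 0.0, 0.0]
contact_force: [0.3, 0.4, 2.5]
grip_width: 34.4
grip_force: 25.3
```

>>> jog_arm([
  {"dx":0,"dy":0,"dz":-0.001,"rx":0,"ry":0,"rz":0,"claw":0.03},
  {"dx":0,"dy":0,"dz":-0.001,"rx":0,"ry":0,"rz":0,"claw":0.055},
  {"dx":0,"dy":0,"dz":-0.001,"rx":0,"ry":0,"rz":0,"claw":0.055},
  {"dx":0,"dy":0,"dz":0.03,"rx":0,"ry":0,"rz":0,"claw":0.055},
  {"dx":0,"dy":0,"dz":0.08,"rx":0,"ry":0,"rz":0,"claw":0.055},
])

```text
clock: 26.62
tcp_pos: [537.5, -333.6, 105.1]
orientation: [0.886, 0.464, -0.001, -0.003]
contact_force: [1.9, -0.8, 0.5]
grip_width: 54.7
grip_force: 0.0
```

>>> jog_arm([
  {"dx":-0.03,"dy":0.022,"dz":0.04,"rx":0,"ry":0,"rz":0,"claw":0.045},
  {"dx":-0.07,"dy":0.05,"dz":0.055,"rx":0,"ry":0,"rz":0,"claw":0.045},
  {"dx":-0.11,"dy":0.08,"dz":0.055,"rx":0,"ry":0,"rz":0,"claw":0.045},
  {"dx":-0.136,"dy":0.1,"dz":0.055,"rx":0,"ry":0,"rz":0,"claw":0.045},
  {"dx":-0.136,"dy":0.1,"dz":0.055,"rx":0,"ry":0,"rz":0,"claw":0.045},
])

```text
clock: 27.25
tcp_pos: [401.0, -233.0, 161.3]
orientation: [0.886, 0.464, -0.002, -0.0]
contact_force: [-0.8, -1.1, -0.5]
grip_width: 44.7
grip_force: 0.0
```

>>> jog_arm([
  {"dx":0,"dy":0,"dz":0,"rx":0,"ry":0,"rz":0,"claw":0.045},
  {"dx":0,"dy":0,"dz":0,"rx":0,"ry":0,"rz":0,"claw":0.045},
])

```text
clock: 27.5
tcp_pos: [404.9, -235.3, 162.3]
orientation: [0.886, 0.464, 0.001, 0.0]
contact_force: [0.0, -0.1, 0.4]
grip_width: 45.0
grip_force: 0.0
```

```bash
python3 - <<'E'
from seg import *
s=read_state();ci=camera_info('wrist');np.save('ci.npy',ci,allow_pickle=True);save('wrist','w11.png',None,2)
print(s['tcp_pos'].round(1));p=proj('wrist',(438,-186,50),ci)*2;print(p)
for t in(45,60):blob('w11.png',ci,p,70,lambda w:w.sum(2)<3*t,(50,45),200)
p=proj('wrist',(540,-209,8),ci)*2;print('vn',p);blob('w11.png',ci,p,140,lambda w:(w[:,:,2]>w[:,:,1]+1),(5,30))
E
```

```text
[ 404.9 -235.3  162.3]
[552.4 278.4]
[  53   52   39   44 1361] [39. 45.] [554. 282.] [array([ 437.6, -187.8]), array([ 437.4, -188.1])]
vn [760.4 185.6]
[   70    71   138   143 15007] [132. 149.] [757. 187.] [array([ 539.5, -209.1]), array([ 531.8, -205.9])]
```

>>> jog_arm([
  {"dx":0.0335,"dy":0.0475,"dz":-0.02,"rx":0,"ry":0,"rz":0,"claw":0.045},
  {"dx":0.0335,"dy":0.0475,"dz":-0.05,"rx":0,"ry":0,"rz":0,"claw":0.045},
  {"dx":0.0335,"dy":0.0475,"dz":-0.09,"rx":0,"ry":0,"rz":0,"claw":0.045},
  {"dx":0.0335,"dy":0.0475,"dz":-0.12,"rx":0,"ry":0,"rz":0,"claw":0.045},
  {"dx":0.0335,"dy":0.0475,"dz":-0.137,"rx":0,"ry":0,"rz":0,"claw":0.045},
])

```text
clock: 28.18
tcp_pos: [436.8, -186.8, 23.1]
orientation: [0.886, 0.464, -0.0, -0.001]
contact_force: [0.3, 0.0, -0.1]
grip_width: 44.7
grip_force: 0.0
```

>>> jog_arm([
  {"dx":0,"dy":0,"dz":0,"rx":0,"ry":0,"rz":0,"claw":0.03},
  {"dx":0,"dy":0,"dz":0,"rx":0,"ry":0,"rz":0,"claw":0.025},
  {"dx":0,"dy":0,"dz":0,"rx":0,"ry":0,"rz":0,"claw":0.014},
  {"dx":0,"dy":0,"dz":0,"rx":0,"ry":0,"rz":0,"claw":0.014},
  {"dx":0,"dy":0,"dz":0,"rx":0,"ry":0,"rz":0,"claw":0.014},
], newtons=25)

```text
clock: 28.8
tcp_pos: [438.4, -187.6, 26.1]
orientation: [0.886, 0.464, 0.001, 0.001]
contact_force: [0.1, 0.4, 5.7]
grip_width: 19.6
grip_force: 24.9
```

>>> jog_arm([
  {"dx":0,"dy":0,"dz":0.01,"rx":0,"ry":0,"rz":0,"claw":0.014},
  {"dx":0,"dy":0,"dz":0.03,"rx":0,"ry":0,"rz":0,"claw":0.014},
  {"dx":0,"dy":0,"dz":0.07,"rx":0,"ry":0,"rz":0,"claw":0.014},
  {"dx":0,"dy":0,"dz":0.12,"rx":0,"ry":0,"rz":0,"claw":0.014},
  {"dx":0,"dy":0,"dz":0.14,"rx":0,"ry":0,"rz":0,"claw":0.014},
])

```text
clock: 29.42
tcp_pos: [438.4, -187.3, 168.1]
orientation: [0.886, 0.464, 0.001, 0.002]
contact_force: [-0.4, 0.2, -1.2]
grip_width: 19.3
grip_force: 24.6
```

>>> jog_arm([
  {"dx":0.02,"dy":-0.03,"dz":0,"rx":0,"ry":0,"rz":0,"claw":0.014},
  {"dx":0.045,"dy":-0.06,"dz":0,"rx":0,"ry":0,"rz":0,"claw":0.014},
  {"dx":0.063,"dy":-0.08,"dz":0,"rx":0,"ry":0,"rz":0,"claw":0.014},
  {"dx":0.063,"dy":-0.08,"dz":0,"rx":0,"ry":0,"rz":0,"claw":0.014},
  {"dx":0.063,"dy":-0.08,"dz":0,"rx":0,"ry":0,"rz":0,"claw":0.014},
])

```text
clock: 30.05
tcp_pos: [499.1, -265.8, 164.6]
orientation: [0.886, 0.464, -0.0, -0.001]
contact_force: [-0.4, -0.3, 0.3]
grip_width: 19.5
grip_force: 24.6
```

```bash
python3 - <<'E'
from seg import *
s=read_state();ci=camera_info('wrist');np.save('ci.npy',ci,allow_pickle=True);save('wrist','w12.png',None,2)
print(s['tcp_pos'].round(1),s['grip_width'])
p=proj('wrist',(540,-209,8),ci)*2;print('vn',p,32*2*593/(ci['position'][2]-5));blob('w12.png',ci,p,140,lambda w:(w[:,:,2]>w[:,:,1]+1),(5,10,30))
E
```

```text
[ 499.1 -265.8  164.6] 19.505826332768386
vn [557.8 249.2] 125.93743276347183
[   74    76   127   132 13060] [127. 133.] [555. 250.] [array([ 538.3, -208.7]), array([ 538.4, -208.6]), array([ 538.7, -208.1])]
```

>>> jog_arm([
  {"dx":0.02,"dy":0.03,"dz":0,"rx":0,"ry":0,"rz":0,"claw":0.014},
  {"dx":0.039,"dy":0.058,"dz":-0.03,"rx":0,"ry":0,"rz":0,"claw":0.014},
  {"dx":0.039,"dy":0.058,"dz":-0.07,"rx":0,"ry":0,"rz":0,"claw":0.014},
  {"dx":0.039,"dy":0.058,"dz":-0.1,"rx":0,"ry":0,"rz":0,"claw":0.014},
  {"dx":0.039,"dy":0.058,"dz":-0.1,"rx":0,"ry":0,"rz":0,"claw":0.014},
])

```text
clock: 30.72
tcp_pos: [535.7, -207.2, 62.5]
orientation: [0.885, 0.465, -0.002, -0.003]
contact_force: [0.5, 0.2, 0.3]
grip_width: 19.4
grip_force: 24.6
```

>>> jog_arm([
  {"dx":0,"dy":0,"dz":-0.008,"rx":0,"ry":0,"rz":0,"claw":0.014},
  {"dx":0,"dy":0,"dz":-0.015,"rx":0,"ry":0,"rz":0,"claw":0.014},
  {"dx":0,"dy":0,"dz":-0.022,"rx":0,"ry":0,"rz":0,"claw":0.014},
  {"dx":0,"dy":0,"dz":-0.029,"rx":0,"ry":0,"rz":0,"claw":0.014},
  {"dx":0,"dy":0,"dz":-0.029,"rx":0,"ry":0,"rz":0,"claw":0.014},
])

```text
clock: 31.35
tcp_pos: [539.6, -209.3, 36.0]
orientation: [0.886, 0.464, 0.0, 0.0]
contact_force: [0.6, -1.3, 1.1]
grip_width: 19.7
grip_force: 24.9
```

>>> jog_arm([
  {"dx":0,"dy":0,"dz":-0.001,"rx":0,"ry":0,"rz":0,"claw":0.014},
  {"dx":0,"dy":0,"dz":-0.0015,"rx":0,"ry":0,"rz":0,"claw":0.014},
  {"dx":0,"dy":0,"dz":-0.0015,"rx":0,"ry":0,"rz":0,"claw":0.014},
])

```text
clock: 31.72
tcp_pos: [539.8, -209.2, 35.9]
orientation: [0.886, 0.464, 0.0, 0.001]
contact_force: [-1.3, 0.6, 8.2]
grip_width: 19.8
grip_force: 25.6
```

>>> jog_arm([
  {"dx":0,"dy":0,"dz":0,"rx":0,"ry":0,"rz":0,"claw":0.04},
  {"dx":0,"dy":0,"dz":0,"rx":0,"ry":0,"rz":0,"claw":0.04},
  {"dx":0,"dy":0,"dz":0.03,"rx":0,"ry":0,"rz":0,"claw":0.04},
  {"dx":0,"dy":0,"dz":0.08,"rx":0,"ry":0,"rz":0,"claw":0.04},
  {"dx":0,"dy":0,"dz":0.13,"rx":0,"ry":0,"rz":0,"claw":0.04},
])

```text
clock: 32.35
tcp_pos: [538.3, -208.8, 164.9]
orientation: [0.886, 0.464, -0.0, -0.001]
contact_force: [0.3, 0.1, -0.5]
grip_width: 40.0
grip_force: 0.0
```

>>> jog_arm([
  {"dx":-0.02,"dy":-0.04,"dz":0.03,"rx":0,"ry":0,"rz":0,"claw":0.04},
  {"dx":-0.04,"dy":-0.09,"dz":0.06,"rx":0,"ry":0,"rz":0,"claw":0.04},
  {"dx":-0.06,"dy":-0.14,"dz":0.08,"rx":0,"ry":0,"rz":0,"claw":0.04},
  {"dx":-0.08,"dy":-0.18,"dz":0.08,"rx":0,"ry":0,"rz":0,"claw":0.04},
  {"dx":-0.08,"dy":-0.21,"dz":0.08,"rx":0,"ry":0,"rz":0,"claw":0.04},
])

```text
clock: 32.98
tcp_pos: [456.0, -422.4, 244.2]
orientation: [0.887, 0.462, -0.001, 0.0]
contact_force: [1.1, 0.9, -0.4]
grip_width: 39.8
grip_force: 0.0
```

```bash
python3 - <<'E'
from h import *
w=grab_frame('wrist')[:,:,::-1];t=grab_frame('scene')[:,:,::-1]
print(read_state()['tcp_pos'])
a=cv2.resize(np.ascontiguousarray(w[0:300,80:480]),(800,600))[:, :]
cv2.imwrite('pics/wf.png',w)
s=cv2.resize(np.ascontiguousarray(t[130:220,240:365]),(400,288),interpolation=cv2.INTER_CUBIC)
M=np.zeros((600,800,3),np.uint8);M[:,:400]=0
M[:310,:]=cv2.resize(np.ascontiguousarray(w[0:217,0:560]),(800,310),interpolation=cv2.INTER_CUBIC)
M[312:600,:400]=s
c=grab_frame('top')[:,:,::-1]
M[312:600,400:]=cv2.resize(np.ascontiguousarray(c[158:248,305:430]),(400,288),interpolation=cv2.INTER_CUBIC)
cv2.imwrite('pics/final.png',M)
E
```

```text
[ 456.20590576 -424.24700945  243.469027  ]
```

View pics/final.png

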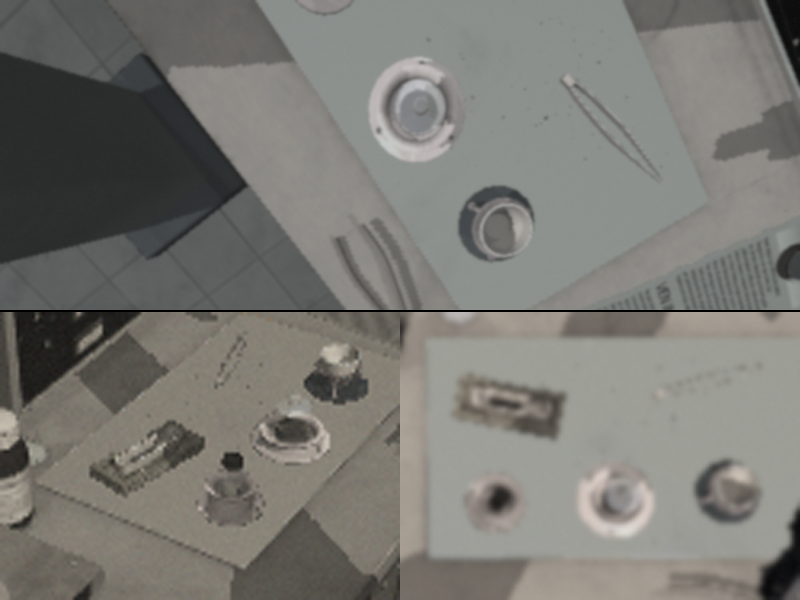

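```bash
python3 -c "
from cell import *
print(job_done())"
```

```text
the job is handed in; nothing more can be done
None
```

I handed the job in at about 33 s on the clock: the boat is in the trough, the crucible in the ring stand, the weighing bottle in the wide nest and the vial in the narrow nest. All four look upright and seated in the last pictures and are released, with the bar laid back; the crucible's final seating was judged from force and pictures, not measured.

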